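# Hook a dropped calibration weight out of the gap beside the balance

## Robot

A 6-joint arm with a two-finger parallel gripper is mounted at the origin on the work surface. World frame = base frame: x ahead of the robot, y to its left, z up, the work surface at z = 0. Lengths are in m, angles in degrees, forces in N, time in s.
With the tool pointing down it reaches from about 0.375 to 0.9 m from the base axis. Payload 3.1 kg.
Tool frame: the origin (TCP) lies midway between the tips of the shut fingers; the grasp point (between the pads) lies bot.hold_point_z behind it (bot.hold_point_z is the distance from the TCP to the grasp point, in m); z points along the fingers, y is the direction in which the jaws open and shut (so a half turn about z gives the same grasp; the last joint's range is limited). The gripper opens to 87 mm and grips with 3 to 60 N. Pads are 19 mm wide; open, the fingers measure 117 mm over their backs; the gripper's body (75 mm by 190 mm) begins 51 mm behind the grasp point.
Start: joints at [-87.004, 30.224, 82.088, -0, 67.689, -10.227], TCP at [0.143, -0.608, 0.223] pointing down, gripper open.
Joint ranges: [-176.69, 176.69], [-43.24, 126.21], [12.49, 139.97], [-82, 262], [0, 151.66], [-163.58, 163.58]. Speed limits (degrees/s): [159.86, 159.86, 180, 180, 180, 180].

## Interface

Orientations are given as a 3x3 rotation matrix whose columns are the frame's x, y, z axes.
In Python, from rig import bot, vision, order gives the robot as it stands. The module is installed in compiled form; this text tells all that it offers.
- The arm moves only by the tool move_arm, never from a script. Its argument "moves" is a list of rows, each an object of numbers: "hand": the finger opening in mm, from 0 to 87; "x", "y", "z": the shift along the tool's x, y, z in units of 25 mm (1.0 is 25 mm); "wx", "wy", "wz": the turn, a rotation vector about the tool's x, y, z in degrees. In form: [{"hand": .., "x": .., "y": .., "z": .., "wx": .., "wy": .., "wz": ..}, ...]. A call has 1 to 20 rows; each row shifts and turns the commanded pose from where the row before left it, along the tool's axes as they then stand; what a row does not reach is not made up. A row lasts 1/10 s, in which the tool goes at most 50 mm and 8.59 degrees, less where a joint would pass 70% of its speed; a pose out of reach is approached as far as the arm can. A call is refused whole if a number of a shift passes 1 or a number of a turn 8.59, either way. A call with a gripper value outside its range is refused whole. The fingers move at their own pace and stop on an object; the grip force is fixed at half the most. Time passes only in rows, so rows that do not move let the fingers close. It gives the time, the measured TCP pose, the force and the opening at its end, in the units of the state.
- bot.read_state(): the state, without advancing time (a new reading comes with each control period).
- vision.capture(name): name is "side" or "top" or "wrist"; returns a dict with "image" (420x560x3 uint8, red, green, blue), "z_map" (420x560 float32, m along the optical axis (not along the pixel's ray), 0 where there is no reading), "fx", "fy", "cx", "cy" (pixels), "pose" (4x4, takes a point from camera to world coordinates); the wrist camera has in their place "hand_eye" (4x4, takes a point from camera to tool coordinates, whose origin is the TCP and whose axes are the flange's). Camera axes: x right, y down, z forward; pixel columns grow to the right and rows downward; lengths in m; the calibration is good to about 2 mm. A picture is of the moment at which its call begins: read the wrist's pose just before it.
- order.hand_in(): hands the job in, once; it reports no verdict.
The state is a dict: "time_s": time; "joint_positions": joint angles; "qvel": joint speeds; "tau": joint torques, N m; "position": TCP position; "tcp_rot": TCP orientation; "force": force on the tool from outside, world axes, zero at the start; "moment": the same for the moment, N m; "opening": opening from 0.0 (shut) to 1.0 (fully open).
Only numpy, scipy, OpenCV 4.12 (cv2) and the standard library are available. Lean on these libraries where they do the work, as an engineer would, in place of code of your own. Each camera call takes 0.05 s, during which the arm holds its last target.

## Task

A small steel calibration weight has dropped into the narrow gap between the balance and the block heater. Take the wooden-handled rod with the bent end (its swivel may stand a little crooked), gently draw the weight out with it, without knocking it over or touching it with the gripper, until it stands upright in the open, well clear in front of the gap, and then lay the rod down flat on the counter away from the weight and the gap. Both instruments are delicate: feel your way and let rod and weight rub on them only lightly, and leave the other things where they are.

Things in the scene. Friction and masses are not known exactly. Their poses are not given: they have to be found in the camera images.
- balance: white laboratory balance, steel pan in a low glass shield; fixed, 220 (x) x 200 (y) x 122 mm high. Origin: on the counter at the foot of its front corner beside the gap; x runs into the gap along its side wall, away from the robot; y into the balance. Its side wall (y = 0, 82 mm high) is the gap's left wall; the mouth is at x = 0. Bears at most 7 N.
- heater: grey block heater, fixed, 220 (x) x 150 (y) x 118 mm high. Origin: on the counter at the foot of its front corner beside the gap; axes parallel to the balance's, its body towards -y. Its side wall (y = 0, 100 mm high) is the right wall of the gap, which is 50 to 52 mm wide, open at top and both ends, its floor the counter. Bears at most 7 N.
- weight: loose 100 g steel weight: cylinder 22 mm in diameter, 22 mm high, with neck and knob, 34 mm high in all. Stands upright in the gap, its axis 45 to 80 mm inside the mouth, its side within about 2 mm of the balance's wall. Origin at the centre of its underside.
- weight_mid (a point): centre of the weight, 17 mm above its underside
- hook: bent rod (140 g): wooden handle 100 (x) x 18 (y) x 26 (z) mm lying flat; from 45 mm ahead (+x) of its centre, 8 mm above its underside, a straight round steel rod 6 mm thick runs 130 mm forward to a bend. It swivels in the handle so stiffly as to be rigid in use, but stands up to 4.3 degrees (10 mm at the bend) to either side of straight; this is not measured. Origin under the handle's centre
- hook_handle (a point): centre of the wooden handle, 13 mm above its underside; x forward, y left. Grasp here from above, across the 18 mm. The rod's toe: at the bend (175 mm ahead if straight) the rod turns to its +y side, slightly back, to a round end centred 5 mm back and 20 mm aside. The bent end is 26 mm wide (3 to the right, 23 to the left of the rod's axis): it passes the weight with 0 to 4 mm to spare.
- bottle: bystander: brown glass bottle with black cap, 60 mm diameter, 130 mm high; origin under its centre
- beaker: bystander: glass beaker, 72 mm diameter, 85 mm high; origin under its centre
- jar: bystander: clear jar with white lid, 56 mm diameter, 55 mm high; origin under its centre
- spatula: bystander: spatula with black handle, 180 mm long, lying along its x axis
- mortar: bystander: white ceramic bowl, 100 mm diameter, 50 mm high; origin under its centre
- weight_block: bystander: dark wooden block 60 x 130 x 22 mm with three other weights standing on it, 58 mm high in all; origin under its centre

How it is judged:
By the outcome, as a careful person would: the job done as asked, in the order asked, and still so for the second after the job is handed in, with the robot touching nothing.
It also fails if it takes over 72 s, if anything falls off the work surface, if the arm or the gripper's body presses on something with over 40 N, if the wrist force passes 120 N, or if a joint passes its speed limit or range.

## Working session

There is one attempt and no reset: what is moved stays moved. The work goes in short steps, Python scripts to look and compute and a tool call to move; the robot and the scene stay as the last step left them, time stands still between calls to the robot, and variables do not carry over. Pictures are saved under pics/ and viewed, and the job is handed in when it is done.

Besides the shell and the picture viewer there is one more tool, called after "Emit:" as name([rows], argument=value, ...), one row to a line, values as JSON. move_arm: Moves the arm, as the interface text tells. Its arguments: {"type":"object","properties":{"moves":{"type":"array"}},"required":["moves"]}

```bash
mkdir -p pics
cat > h.py <<'E'
import numpy as np, cv2
from rig import bot, vision, order
def cap(n,save=None):
    s=bot.read_state(); c=vision.capture(n)
    if save: cv2.imwrite('pics/'+save+'.png',c['image'][:,:,::-1])
    if 'pose' in c: P=np.array(c['pose'])
    else:
        T=np.eye(4);T[:3,:3]=np.array(s['tcp_rot']);T[:3,3]=s['position'];P=T@np.array(c['hand_eye'])
    return c,P
def cloud(c,P):
    z=c['z_map'];v,u=np.mgrid[:z.shape[0],:z.shape[1]]
    p=np.stack([(u-c['cx'])/c['fx']*z,(v-c['cy'])/c['fy']*z,z],-1)
    w=p@P[:3,:3].T+P[:3,3]; w[z==0]=np.nan
    return w
def onplane(c,P,u,v,h):
    d=P[:3,:3]@np.array([(u-c['cx'])/c['fx'],(v-c['cy'])/c['fy'],1.]); o=P[:3,3]
    return o+d*(h-o[2])/d[2]
E
python3 - <<'E'
from h import *
s=bot.read_state(); print(s, bot.hold_point_z)
for n in ['top','side','wrist']:
    c,P=cap(n,n+'0'); np.savez(n+'0.npz',P=P,**c); print(n,P.round(3).tolist(),c['fx'],c['cx'],c['cy'])
E
```

```text
{'time_s': 0.0, 'joint_positions': array([-8.70038115e+01,  3.02768065e+01,  8.21574983e+01,  4.41817341e-04,
        6.76885924e+01, -1.02274143e+01]), 'qvel': array([0.02788823, 0.03339331, 0.04969366, 0.01972741, 0.06123595,
       0.03797971]), 'tau': array([-5.00410206e-04, -4.40039527e+01, -1.76590580e+01,  6.31958758e-02,
        5.82632725e-02, -1.76221711e-04]), 'position': array([ 0.14296031, -0.60767168,  0.22158862]), 'tcp_rot': array([[ 9.73485444e-01,  2.28748945e-01, -1.04991842e-04],
       [ 2.28748641e-01, -9.73483163e-01,  2.14239915e-03],
       [ 3.87863756e-04, -2.10961113e-03, -9.99997700e-01]]), 'force': array([0.6281717 , 0.80235643, 0.2220795 ]), 'moment': array([ 0.00181559,  0.01204037, -0.00345754]), 'opening': 1.00138675295465} 0.0187
top [[-0.028, -0.993, 0.112, 0.345], [-1.0, 0.029, 0.009, 0.004], [-0.013, -0.112, -0.994, 1.372], [0.0, 0.0, 0.0, 1.0]] 514.6879871525955 277.0575321851351 208.02933981536833
side [[-0.949, -0.206, 0.24, 0.25], [-0.317, 0.601, -0.734, 0.821], [0.007, -0.772, -0.636, 0.767], [0.0, 0.0, 0.0, 1.0]] 409.7111894866044 279.82704916520174 209.11309591671383
wrist [[0.229, -0.934, -0.275, 0.219], [-0.973, -0.22, -0.063, -0.59], [-0.002, 0.282, -0.959, 0.383], [0.0, 0.0, 0.0, 1.0]] 342.66667587389674 280.3261886168042 205.82920528795626
```

View pics/top0.png

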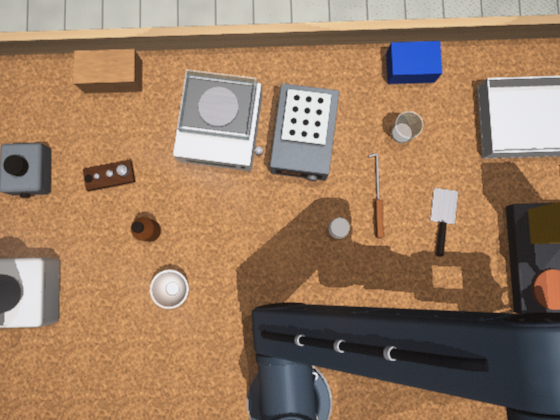

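View pics/side0.png

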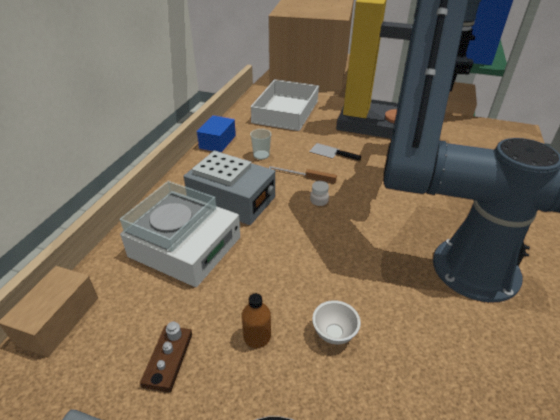

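View pics/wrist0.png

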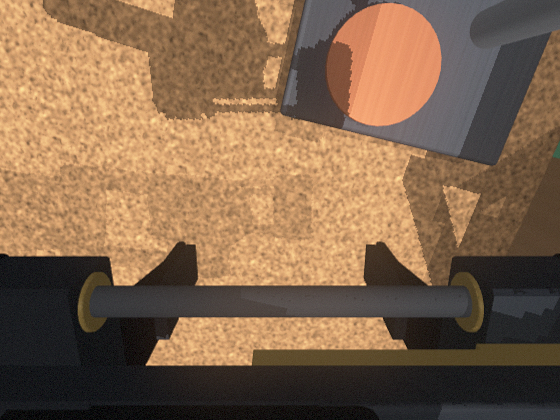

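The top view shows the gap around pixel (262,150), with a blob in it that could be the weight. The hook's handle is at about (379,218), its bend at (376,155) and its toe points left. I'll enlarge the crops next.

Run:
```python
import cv2,numpy as np
im=cv2.imread('pics/top0.png')
cv2.imwrite('pics/a.png',cv2.resize(im[60:200,160:350],None,fx=4.2,fy=4.2,interpolation=cv2.INTER_CUBIC))
cv2.imwrite('pics/b.png',cv2.resize(im[140:250,320:460],None,fx=5,fy=5,interpolation=cv2.INTER_CUBIC))
```

```text
(no output)
```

View pics/a.png

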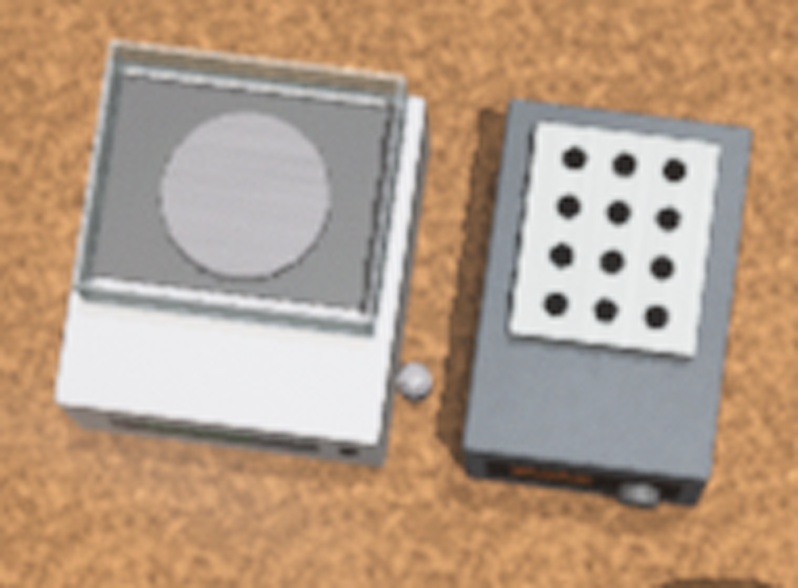

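View pics/b.png

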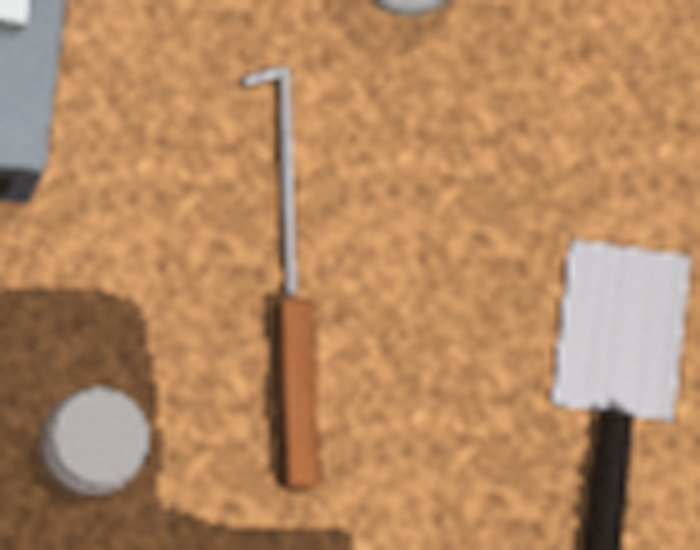

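Run:
```python
from h import *
c=dict(np.load('top0.npz'));P=c['P']
A=lambda u,v:(160+(u+.5)/4.2-.5,60+(v+.5)/4.2-.5)
B=lambda u,v:(320+(u+.5)/5-.5,140+(v+.5)/5-.5)
for n,p,h in [('bal front corner top',A(378,443),.082),('bal foot',A(383,463),.0),('bal back corner top',A(425,98),.082),('heat front top',A(466,455),.1),('heat foot',A(470,475),.0),('heat back top',A(512,100),.1),
 ('knob',A(414,378),.034),('handle back',B(301,487),.026),('handle front',B(296,300),.026),('rod at handle',B(292,295),.008),('bend',B(284,72),.008),('toe end',B(245,81),.008),('jar',B(100,440),.055)]:
    print(n,np.round(p,1),onplane(c,P,*p,h).round(4))
w=cloud(c,P)
for n,p in [('handle',B(297,393)),('knob',A(414,378)),('bal',A(300,390)),('heat',A(560,420)),('floor',(330,60))]:
    print(n,w[int(round(p[1])),int(round(p[0]))].round(4))
```

```text
bal front corner top [249.6 165.1] [0.6018 0.0828 0.082 ]
bal foot [250.8 169.9] [0.605  0.0849 0.    ]
bal back corner top [260.8  83. ] [0.8173 0.049  0.082 ]
heat front top [270.6 168. ] [0.5894 0.0293 0.1   ]
heat foot [271.5 172.7] [0.5955 0.029  0.    ]
heat back top [281.5  83.4] [ 0.8077 -0.0045  0.1   ]
knob [258.2 149.6] [0.6524 0.0621 0.034 ]
handle back [379.8 237. ] [ 0.4123 -0.2492  0.026 ]
handle front [378.8 199.6] [ 0.5106 -0.2515  0.026 ]
rod at handle [378.  198.6] [ 0.5155 -0.253   0.008 ]
bend [376.4 154. ] [ 0.6366 -0.2547  0.008 ]
toe end [368.6 155.8] [ 0.6323 -0.2335  0.008 ]
jar [339.6 227.6] [ 0.4378 -0.1424  0.055 ]
handle [ 0.4617 -0.2489  0.0301]
knob [0.6511 0.0626 0.0351]
bal [0.6371 0.1295 0.0829]
heat [ 0.6076 -0.0276  0.1016]
floor [ 0.9063 -0.1411  0.0014]
```

```bash
cat >> h.py <<'E'
from scipy.spatial.transform import Rotation as Ro
def rot(yaw,pitch=0):
    # tool x at world yaw, z down; pitch>0: fingertips lean toward -x (tool y axis turn)
    y=np.radians(yaw); R=np.array([[np.cos(y),np.sin(y),0],[np.sin(y),-np.cos(y),0],[0,0,-1.]])
    return R@Ro.from_rotvec([0,np.radians(-pitch),0]).as_matrix()
def plan(xyz,R,s=None,pt='tcp'):
    """turn first, then shift (units) in turned axes. pt 'hold': xyz is of grasp point"""
    s=s or bot.read_state(); R0=np.array(s['tcp_rot']); p=np.array(s['position'])
    t=np.array(xyz,float)
    if pt=='hold': t=t+R[:,2]*bot.hold_point_z
    print('pos',p.round(4),'yaw',np.degrees(np.arctan2(R0[1,0],R0[0,0])).round(2),'F',np.round(s['force'],2),'t',round(s['time_s'],2),'open',round(s['opening']*87,1))
    print('turn',Ro.from_matrix(R0.T@R).as_rotvec(True).round(2),'shift units',((R.T@(t-p))/.025).round(3),'tcp target',t.round(4))
E
python3 -c "
from h import *
plan([.5,-.25,.22],rot(-1))"
```

```text
pos [ 0.143  -0.6079  0.2218] yaw 13.22 F [0.53 0.16 0.2 ] t 0.15 open 86.7
turn [-1.000e-01 -1.000e-02  1.422e+01] shift units [ 14.03  -14.561   0.072] tcp target [ 0.5  -0.25  0.22]
```

Run:
```python
from h import *
c=dict(np.load('top0.npz'));w=cloud(c,c['P'])
for v in range(190,330,10):
    print(v,[tuple(w[v,u].round(2)) for u in (505,515,530,555)])
c=dict(np.load('side0.npz'));w=cloud(c,c['P'])
m=(w[...,2]>.06)&(w[...,1]<-.35)&(w[...,0]<.7)&(w[...,0]>.2)&(w[...,1]>-.9)
v,u=np.where(m)
q=w[m]; print(len(q),np.percentile(q,[0,5,50,95,100],axis=0).round(2))
```

```text
190 [(np.float64(0.53), np.float64(-0.6), np.float64(-0.0)), (np.float64(0.53), np.float64(-0.62), np.float64(0.0)), (np.float64(0.53), np.float64(-0.66), np.float64(-0.01)), (np.float64(0.53), np.float64(-0.73), np.float64(-0.0))]
200 [(np.float64(0.5), np.float64(-0.59), np.float64(0.0)), (np.float64(0.5), np.float64(-0.62), np.float64(0.0)), (np.float64(0.5), np.float64(-0.66), np.float64(-0.0)), (np.float64(0.5), np.float64(-0.73), np.float64(-0.01))]
210 [(np.float64(0.48), np.float64(-0.59), np.float64(-0.0)), (np.float64(0.47), np.float64(-0.59), np.float64(0.05)), (np.float64(0.47), np.float64(-0.63), np.float64(0.06)), (np.float64(0.46), np.float64(-0.63), np.float64(0.18))]
220 [(np.float64(0.45), np.float64(-0.59), np.float64(0.0)), (np.float64(0.44), np.float64(-0.59), np.float64(0.05)), (np.float64(0.44), np.float64(-0.62), np.float64(0.06)), (np.float64(0.43), np.float64(-0.63), np.float64(0.18))]
230 [(np.float64(0.42), np.float64(-0.59), np.float64(-0.0)), (np.float64(0.42), np.float64(-0.59), np.float64(0.05)), (np.float64(0.42), np.float64(-0.63), np.float64(0.05)),
[... 1559 characters left out ...]
64(0.02)), (np.float64(0.24), np.float64(-0.61), np.float64(0.05)), (np.float64(0.24), np.float64(-0.67), np.float64(0.06))]
310 [(np.float64(0.21), np.float64(-0.57), np.float64(0.0)), (np.float64(0.21), np.float64(-0.59), np.float64(0.01)), (np.float64(0.22), np.float64(-0.61), np.float64(0.05)), (np.float64(0.22), np.float64(-0.67), np.float64(0.05))]
320 [(np.float64(0.28), np.float64(-0.24), np.float64(0.78)), (np.float64(0.28), np.float64(-0.25), np.float64(0.79)), (np.float64(0.28), np.float64(-0.26), np.float64(0.81)), (np.float64(0.28), np.float64(-0.28), np.float64(0.82))]
3965 [[ 0.28 -0.82  0.06]
 [ 0.31 -0.68  0.07]
 [ 0.42 -0.63  0.3 ]
 [ 0.48 -0.62  0.44]
 [ 0.7  -0.35  0.45]]
```

Emit:
move_arm([
  {"wz":7.1},
  {"wz":7.1},
  {"x":0.93,"y":-0.97},
  {"x":0.93,"y":-0.97},
  {"x":0.93,"y":-0.97},
  {"x":0.93,"y":-0.97},
  {"x":0.93,"y":-0.97},
  {"x":0.93,"y":-0.97},
  {"x":0.93,"y":-0.97},
  {"x":0.93,"y":-0.97},
  {"x":0.93,"y":-0.97},
  {"x":0.93,"y":-0.97},
  {"x":0.93,"y":-0.97},
  {"x":0.93,"y":-0.97},
  {"x":0.93,"y":-0.97},
  {"x":0.93,"y":-0.97},
  {"x":0.93,"y":-0.97},
  {},
])

```text
schema error: expected keys hand, x, y, z, wx, wy, wz
```

Run:
```python
from h import *
plan([.5,-.25,.22],rot(-1))
c,P=cap('wrist','w1');np.savez('w1.npz',P=P,**c)
```

```text
pos [ 0.143  -0.6079  0.2218] yaw 13.22 F [0.53 0.16 0.2 ] t 0.15 open 86.7
turn [-1.000e-01 -1.000e-02  1.422e+01] shift units [ 14.03  -14.561   0.072] tcp target [ 0.5  -0.25  0.22]
```

View pics/w1.png

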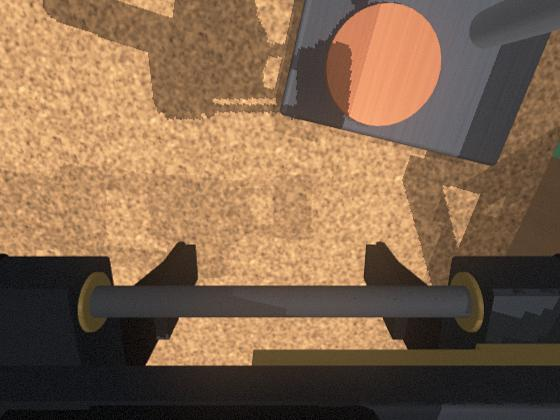

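The call was refused because every row needs all seven keys. The arm hasn't moved, so I'm resending in full.

Emit:
move_arm([
  {"hand":50,"x":0,"y":0,"z":0,"wx":0,"wy":0,"wz":7.1},
  {"hand":50,"x":0,"y":0,"z":0,"wx":0,"wy":0,"wz":7.1},
  {"hand":50,"x":0.93,"y":-0.97,"z":0,"wx":0,"wy":0,"wz":0},
  {"hand":50,"x":0.93,"y":-0.97,"z":0,"wx":0,"wy":0,"wz":0},
  {"hand":50,"x":0.93,"y":-0.97,"z":0,"wx":0,"wy":0,"wz":0},
  {"hand":50,"x":0.93,"y":-0.97,"z":0,"wx":0,"wy":0,"wz":0},
  {"hand":50,"x":0.93,"y":-0.97,"z":0,"wx":0,"wy":0,"wz":0},
  {"hand":50,"x":0.93,"y":-0.97,"z":0,"wx":0,"wy":0,"wz":0},
  {"hand":50,"x":0.93,"y":-0.97,"z":0,"wx":0,"wy":0,"wz":0},
  {"hand":50,"x":0.93,"y":-0.97,"z":0,"wx":0,"wy":0,"wz":0},
  {"hand":50,"x":0.93,"y":-0.97,"z":0,"wx":0,"wy":0,"wz":0},
  {"hand":50,"x":0.93,"y":-0.97,"z":0,"wx":0,"wy":0,"wz":0},
  {"hand":50,"x":0.93,"y":-0.97,"z":0,"wx":0,"wy":0,"wz":0},
  {"hand":50,"x":0.93,"y":-0.97,"z":0,"wx":0,"wy":0,"wz":0},
  {"hand":50,"x":0.93,"y":-0.97,"z":0,"wx":0,"wy":0,"wz":0},
  {"hand":50,"x":0.93,"y":-0.97,"z":0,"wx":0,"wy":0,"wz":0},
  {"hand":50,"x":0.93,"y":-0.97,"z":0,"wx":0,"wy":0,"wz":0},
  {"hand":50,"x":0,"y":0,"z":0,"wx":0,"wy":0,"wz":0},
  {"hand":50,"x":0,"y":0,"z":0,"wx":0,"wy":0,"wz":0},
])

```text
time_s: 2.1
position: [0.498, -0.2501, 0.2223]
tcp_rot: [[1.0, -0.015, -0.001], [-0.015, -1.0, -0.0], [-0.001, 0.0, -1.0]]
force: [-0.0, -0.0, -0.0]
opening: 0.573
```

Run:
```python
from h import *
plan([.5,-.25,.22],rot(-1))
c,P=cap('wrist','w1');np.savez('w1.npz',P=P,**c)
```

```text
pos [ 0.498  -0.2501  0.2223] yaw -0.86 F [-0.05 -0.05 -0.04] t 2.1 open 49.8
turn [0.01 0.04 0.14] shift units [ 0.082 -0.006  0.093] tcp target [ 0.5  -0.25  0.22]
```

View pics/w1.png

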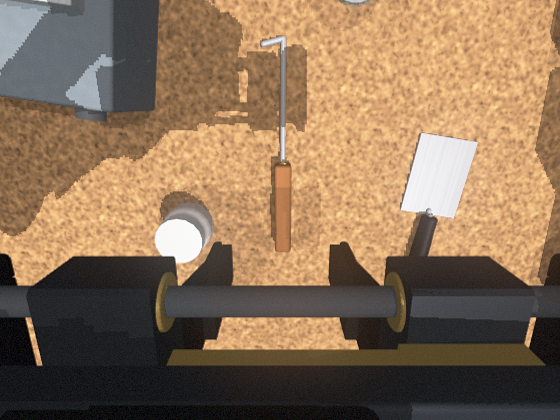

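Run:
```python
import cv2
im=cv2.imread('pics/w1.png')
cv2.imwrite('pics/c.png',cv2.resize(im[25:175,245:325],None,fx=4,fy=4,interpolation=cv2.INTER_CUBIC))
cv2.imwrite('pics/d.png',cv2.resize(im[150:260,240:330],None,fx=5,fy=5,interpolation=cv2.INTER_CUBIC))
```

```text
(no output)
```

View pics/c.png

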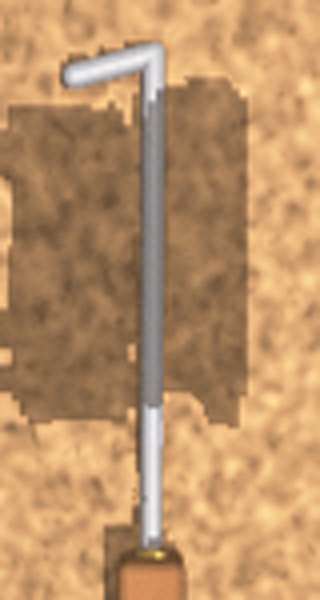

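View pics/d.png

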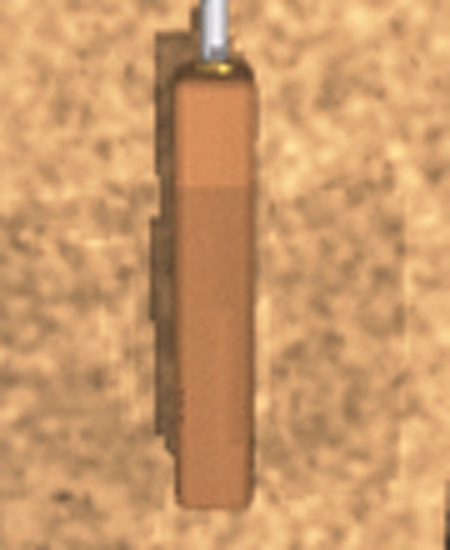

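Run:
```python
from h import *
c=dict(np.load('w1.npz'));P=c['P']
C=lambda u,v:(245+(u+.5)/4-.5,25+(v+.5)/4-.5)
D=lambda u,v:(240+(u+.5)/5-.5,150+(v+.5)/5-.5)
r={}
for n,p,h in [('hb',D(214,505),.026),('hf',D(215,80),.026),('rod0',C(151.5,542),.008),('rodm',C(153,300),.008),('bend',C(153,56),.008),('toe',C(68,75),.008)]:
    r[n]=onplane(c,P,*p,h); print(n,r[n].round(4))
w=cloud(c,P); print(w[201,283],w[60,283],w[200,310])
d=r['hf']-r['hb'];a=np.arctan2(d[1],d[0]);print('handle len',np.linalg.norm(d),'yaw',np.degrees(a)); hc=(r['hf']+r['hb'])/2; print('centre',hc)
for n in ['rod0','rodm','bend','toe']:
    q=r[n]-hc; print(n,(q[0]*np.cos(a)+q[1]*np.sin(a)).round(4),(-q[0]*np.sin(a)+q[1]*np.cos(a)).round(4))
d=r['bend']-r['rod0'];print('rod yaw',np.degrees(np.arctan2(d[1],d[0])))
```

```text
hb [ 0.4171 -0.2513  0.026 ]
hf [ 0.5141 -0.2528  0.026 ]
rod0 [ 0.5171 -0.2528  0.008 ]
rodm [ 0.5807 -0.254   0.008 ]
bend [ 0.6389 -0.2547  0.008 ]
toe [ 0.6349 -0.2333  0.008 ]
[ 0.4751495  -0.25270982  0.02503762] [ 0.61876403 -0.25457042  0.01121889] [ 0.46857834 -0.28429746 -0.00111097]
handle len 0.0970354756755059 yaw -0.8544886476772582
centre [ 0.46560169 -0.25203541  0.026     ]
rod0 0.0515 0.0
rodm 0.1151 -0.0002
bend 0.1733 -0.0001
toe 0.169 0.0212
rod yaw -0.9017272524617984
```

```bash
python3 -c "
from h import *
plan([.470,-.252,.005],rot(-.86,12))"
```

```text
pos [ 0.4975 -0.2508  0.2223] yaw -0.94 F [-0.06 -0.21 -0.08] t 2.15 open 49.9
turn [ -0.   -11.95  -0.08] shift units [0.732 0.066 8.732] tcp target [ 0.47  -0.252  0.005]
```

Emit:
move_arm([
  {"hand":50,"x":0.37,"y":0.04,"z":0,"wx":0,"wy":-6,"wz":0},
  {"hand":50,"x":0.36,"y":0.03,"z":0,"wx":0,"wy":-6,"wz":0},
  {"hand":50,"x":0,"y":0,"z":1,"wx":0,"wy":0,"wz":0},
  {"hand":50,"x":0,"y":0,"z":1,"wx":0,"wy":0,"wz":0},
  {"hand":50,"x":0,"y":0,"z":1,"wx":0,"wy":0,"wz":0},
  {"hand":50,"x":0,"y":0,"z":1,"wx":0,"wy":0,"wz":0},
  {"hand":50,"x":0,"y":0,"z":1,"wx":0,"wy":0,"wz":0},
  {"hand":50,"x":0,"y":0,"z":1,"wx":0,"wy":0,"wz":0},
  {"hand":50,"x":0,"y":0,"z":1,"wx":0,"wy":0,"wz":0},
  {"hand":50,"x":0,"y":0,"z":0.5,"wx":0,"wy":0,"wz":0},
  {"hand":50,"x":0,"y":0,"z":0.5,"wx":0,"wy":0,"wz":0},
  {"hand":50,"x":0,"y":0,"z":0,"wx":0,"wy":0,"wz":0},
  {"hand":50,"x":0,"y":0,"z":0,"wx":0,"wy":0,"wz":0},
])

```text
time_s: 3.45
position: [0.4749, -0.2526, 0.0264]
tcp_rot: [[0.978, -0.017, -0.207], [-0.017, -1.0, 0.003], [-0.207, 0.001, -0.978]]
force: [-0.2, 0.1, 0.5]
opening: 0.572
```

Run:
```python
from h import *
plan([.470,-.252,.005],rot(-.86,12))
c,P=cap('wrist','w2')
```

```text
pos [ 0.4749 -0.2526  0.0264] yaw -1.01 F [-0.2   0.06  0.49] t 3.45 open 49.8
turn [ 0.01 -0.05 -0.14] shift units [-0.012 -0.021  0.878] tcp target [ 0.47  -0.252  0.005]
```

View pics/w2.png

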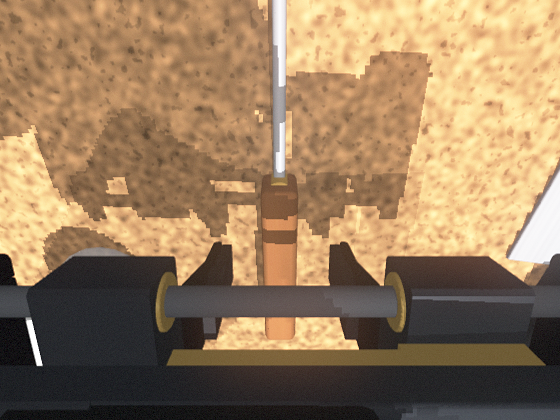

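The handle sits centred between the fingers at about column 280, so I'll go down and close.

Emit:
move_arm([
  {"hand":50,"x":0,"y":0,"z":0.45,"wx":0,"wy":0,"wz":0},
  {"hand":50,"x":0,"y":0,"z":0.4,"wx":0,"wy":0,"wz":0},
  {"hand":50,"x":0,"y":0,"z":0,"wx":0,"wy":0,"wz":0},
  {"hand":30,"x":0,"y":0,"z":0,"wx":0,"wy":0,"wz":0},
  {"hand":10,"x":0,"y":0,"z":0,"wx":0,"wy":0,"wz":0},
  {"hand":10,"x":0,"y":0,"z":0,"wx":0,"wy":0,"wz":0},
  {"hand":10,"x":0,"y":0,"z":0,"wx":0,"wy":0,"wz":0},
  {"hand":10,"x":0,"y":0,"z":0,"wx":0,"wy":0,"wz":0},
  {"hand":10,"x":0,"y":0,"z":0,"wx":0,"wy":0,"wz":0},
])

```text
time_s: 4.4
position: [0.4702, -0.252, 0.0054]
tcp_rot: [[0.978, -0.017, -0.208], [-0.017, -1.0, 0.003], [-0.208, 0.0, -0.978]]
force: [-0.6, -0.1, 0.8]
opening: 0.202
```

Run:
```python
from h import *
plan([.470,-.252,.085],rot(-.86,12))
```

```text
pos [ 0.4702 -0.252   0.0054] yaw -0.98 F [-0.57 -0.07  0.82] t 4.4 open 17.5
turn [-0.01 -0.02 -0.12] shift units [-0.671  0.    -3.113] tcp target [ 0.47  -0.252  0.085]
```

Emit:
move_arm([
  {"hand":10,"x":-0.08,"y":0,"z":-0.4,"wx":0,"wy":0,"wz":0},
  {"hand":10,"x":-0.2,"y":0,"z":-0.9,"wx":0,"wy":0,"wz":0},
  {"hand":10,"x":-0.2,"y":0,"z":-0.9,"wx":0,"wy":0,"wz":0},
  {"hand":10,"x":-0.2,"y":0,"z":-0.9,"wx":0,"wy":0,"wz":0},
  {"hand":10,"x":0,"y":0,"z":0,"wx":0,"wy":0,"wz":0},
])

```text
time_s: 4.9
position: [0.4714, -0.2532, 0.0876]
tcp_rot: [[0.979, -0.017, -0.203], [-0.017, -1.0, -0.0], [-0.203, 0.004, -0.979]]
force: [0.6, -0.9, -2.1]
opening: 0.201
```

Run:
```python
from h import *
plan([.48,-.01,.26],rot(-5,0))
for n in ('top','side'):
    c,P=cap(n,n+'3'); np.savez(n+'3.npz',P=P,**c)
```

```text
pos [ 0.4714 -0.2532  0.0876] yaw -1.02 F [ 0.61 -0.86 -2.09] t 4.9 open 17.5
turn [ 0.63 11.68  3.99] shift units [-0.503 -9.72  -6.896] tcp target [ 0.48 -0.01  0.26]
```

View pics/side3.png

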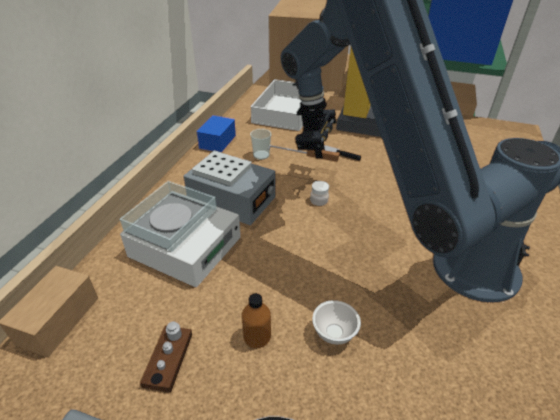

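View pics/top3.png

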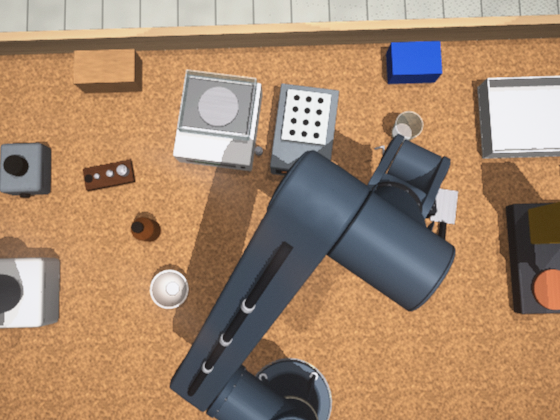

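Emit:
move_arm([
  {"hand":10,"x":-0.2,"y":0,"z":-0.95,"wx":0,"wy":0,"wz":0},
  {"hand":10,"x":-0.2,"y":0,"z":-0.95,"wx":0,"wy":0,"wz":0},
  {"hand":10,"x":0,"y":0,"z":-0.98,"wx":0,"wy":5.8,"wz":2},
  {"hand":10,"x":0,"y":0,"z":-0.98,"wx":0.5,"wy":5.8,"wz":2},
  {"hand":10,"x":0,"y":0,"z":-0.98,"wx":0,"wy":0,"wz":0},
  {"hand":10,"x":0,"y":0,"z":-0.98,"wx":0,"wy":0,"wz":0},
  {"hand":10,"x":0,"y":-0.5,"z":-0.98,"wx":0,"wy":0,"wz":0},
  {"hand":10,"x":0,"y":-0.9,"z":0,"wx":0,"wy":0,"wz":0},
  {"hand":10,"x":0,"y":-0.9,"z":0,"wx":0,"wy":0,"wz":0},
  {"hand":10,"x":0,"y":-0.9,"z":0,"wx":0,"wy":0,"wz":0},
  {"hand":10,"x":0,"y":-0.9,"z":0,"wx":0,"wy":0,"wz":0},
  {"hand":10,"x":0,"y":-0.9,"z":0,"wx":0,"wy":0,"wz":0},
  {"hand":10,"x":0,"y":-0.9,"z":0,"wx":0,"wy":0,"wz":0},
  {"hand":10,"x":0,"y":-0.9,"z":0,"wx":0,"wy":0,"wz":0},
  {"hand":10,"x":0,"y":-0.9,"z":0,"wx":0,"wy":0,"wz":0},
  {"hand":10,"x":0,"y":-0.9,"z":0,"wx":0,"wy":0,"wz":0},
  {"hand":10,"x":0,"y":-0.9,"z":0,"wx":0,"wy":0,"wz":0},
  {"hand":10,"x":0,"y":0,"z":0,"wx":0,"wy":0,"wz":0},
  {"hand":10,"x":0,"y":0,"z":0,"wx":0,"wy":0,"wz":0},
])

```text
time_s: 6.9
position: [0.4977, -0.0153, 0.254]
tcp_rot: [[0.996, -0.085, -0.009], [-0.085, -0.996, 0.002], [-0.01, -0.001, -1.0]]
force: [0.1, -0.1, -0.5]
opening: 0.203
```

Run:
```python
from h import *
plan([.48,-.01,.26],rot(-5,0))
for n in ('wrist','top'):
    c,P=cap(n,n+'4'); np.savez(n+'4.npz',P=P,**c)
```

```text
pos [ 0.4977 -0.0153  0.254 ] yaw -4.9 F [ 0.09 -0.11 -0.48] t 6.9 open 17.7
turn [-0.06  0.55  0.1 ] shift units [-0.725 -0.149 -0.24 ] tcp target [ 0.48 -0.01  0.26]
```

View pics/wrist4.png

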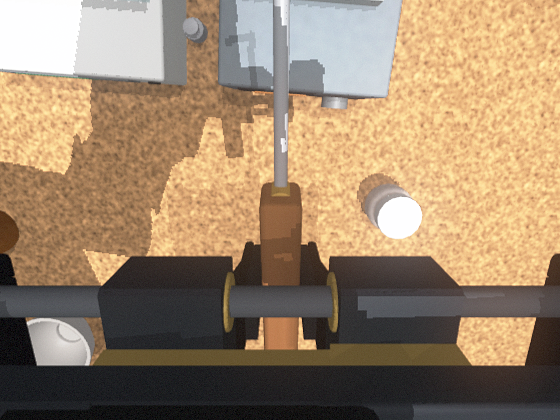

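View pics/top4.png

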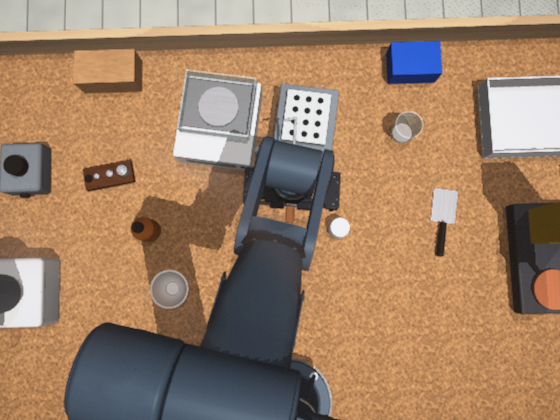

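Emit:
move_arm([
  {"hand":10,"x":0.9,"y":0,"z":0,"wx":0,"wy":0,"wz":2},
  {"hand":10,"x":0.9,"y":0,"z":0,"wx":0,"wy":0,"wz":2},
  {"hand":10,"x":0.9,"y":0,"z":0,"wx":0,"wy":0,"wz":0},
  {"hand":10,"x":0,"y":0,"z":0,"wx":0,"wy":0,"wz":0},
  {"hand":10,"x":0,"y":0,"z":0,"wx":0,"wy":0,"wz":0},
])

```text
time_s: 7.5
position: [0.5648, -0.0246, 0.254]
tcp_rot: [[0.988, -0.157, -0.009], [-0.157, -0.988, 0.002], [-0.009, -0.001, -1.0]]
force: [-1.4, 0.3, -1.5]
opening: 0.202
```

Run:
```python
from h import *
plan([.48,-.01,.26],rot(-5,0))
c,P=cap('wrist','wrist5'); np.savez('wrist5.npz',P=P,**c)
im=c['image'][:,:,::-1]
cv2.imwrite('pics/e.png',cv2.resize(im[0:190,110:290],None,fx=3.1,fy=3.1,interpolation=cv2.INTER_CUBIC))
```

```text
pos [ 0.5648 -0.0246  0.254 ] yaw -9.05 F [-1.42  0.3  -1.48] t 7.5 open 17.6
turn [-0.06  0.51 -4.05] shift units [-3.431 -0.284 -0.238] tcp target [ 0.48 -0.01  0.26]
```

View pics/wrist5.png

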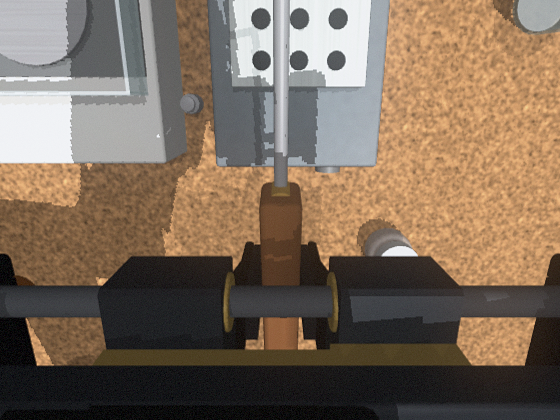

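View pics/e.png

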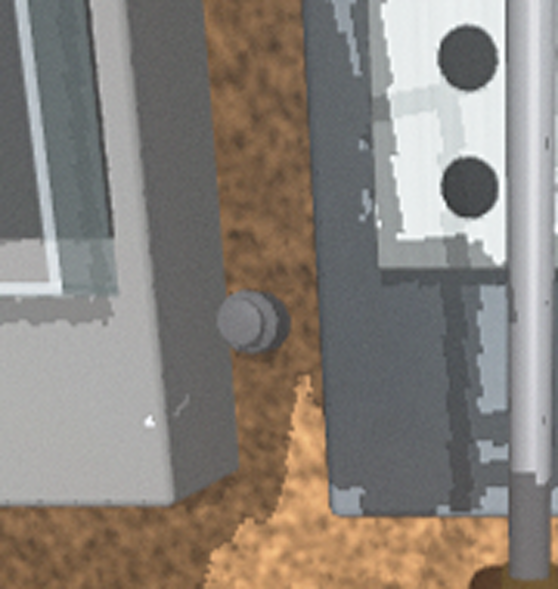

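Run:
```python
from h import *
c=dict(np.load('wrist5.npz'));P=c['P']
E=lambda u,v:(110+(u+.5)/3.1-.5,(v+.5)/3.1-.5)
q=lambda u,v,h:onplane(c,P,*E(u,v),h)
bf=q(238,468,0);bb=q(206,10,0);tf=q(170,500,.082);tb=q(120,0,.082);hf=q(332,513,.1);hb=q(304,0,.1)
k=q(240,321,.034)
for n,v in dict(bf=bf,bb=bb,tf=tf,tb=tb,hf=hf,hb=hb,k=k).items(): print(n,v.round(4))
ang=lambda a,b:np.degrees(np.arctan2(*(b-a)[[1,0]]))
print('yaws',ang(bf,bb),ang(tf,tb),ang(hf,hb))
for yaw in (ang(tf,tb),-8.9):
    a=np.radians(yaw);G=np.array([[np.cos(a),np.sin(a)],[-np.sin(a),np.cos(a)]])
    for n,v in dict(bf=bf,bb=bb,tf=tf,tb=tb,hf=hf,hb=hb,k=k,wR=q(289,325,.022),wB=q(258,357,.022),wT=q(262,292,.022)).items(): print(n,(G@(v-tf)[:2]*1000).round(1))
w=cloud(c,P)
for u,v in [(130,400),(400,400),(241,318)]:
    e=E(u,v);print(w[int(e[1]+.5),int(e[0]+.5)].round(4))
```

```text
bf [0.6047 0.0841 0.    ]
bb [0.7605 0.0578 0.    ]
tf [0.6058 0.0837 0.082 ]
tb [0.7434 0.062  0.082 ]
hf [0.5965 0.0302 0.1   ]
hb [0.7304 0.009  0.1   ]
k [0.6569 0.0616 0.034 ]
yaws -9.574146234443354 -8.959843615963017 -9.015063811683417
bf [-1.2  0.3]
bb [156.8  -1.4]
tf [0. 0.]
tb [139.2  -0. ]
hf [ -1.  -54.2]
hb [134.6 -54.4]
k [ 53.8 -13.8]
wR [ 52.4 -28. ]
wB [ 41.4 -16.1]
wT [ 63.5 -19.2]
bf [-1.2  0.3]
bb [156.8  -1.6]
tf [0. 0.]
tb [ 1.392e+02 -1.000e-01]
hf [ -1.  -54.2]
hb [134.6 -54.5]
k [ 53.8 -13.9]
wR [ 52.4 -28. ]
wB [ 41.4 -16.2]
wT [ 63.5 -19.3]
[0.6374 0.0871 0.0834]
[0.6254 0.0036 0.0995]
[0.6581 0.0616 0.0331]
```

Run:
```python
from h import *
a=np.radians(-9);G=np.array([[np.cos(a),np.sin(a)],[-np.sin(a),np.cos(a)]]);o=np.array([.6055,.0838])
for f in ('wrist5','wrist4','top0'):
    c=dict(np.load(f+'.npz'));w=cloud(c,c['P']).reshape(-1,3)
    g=np.c_[(w[:,:2]-o)@G.T,w[:,2]]*1000
    for x0 in (10,30,80,110,140,170):
        m=(g[:,0]>x0)&(g[:,0]<x0+20)
        b=m&(g[:,2]>15)&(g[:,2]<70)&(abs(g[:,1])<12)
        h=m&(g[:,2]>15)&(g[:,2]<90)&(abs(g[:,1]+52)<12)
        ht=m&(g[:,2]>96)&(g[:,2]<110)&(g[:,1]<-40)&(g[:,1]>-90)
        fl=m&(abs(g[:,2])<5)&(g[:,1]>-60)&(g[:,1]<10)
        print(f,x0,'bal wall',b.sum(),np.median(g[b,1]).round(1) if b.any() else '','heat wall',h.sum(),np.median(g[h,1]).round(1) if h.any() else '','heat top max y',g[ht,1].max().round(1) if ht.any() else '','floor y',(g[fl,1].min().round(1),g[fl,1].max().round(1)) if fl.any() else '')
c=dict(np.load('wrist5.npz'));w=cloud(c,c['P']).reshape(-1,3)
g=np.c_[(w[:,:2]-o)@G.T,w[:,2]]*1000
m=(g[:,0]>25)&(g[:,0]<80)&(g[:,1]<-3)&(g[:,1]>-45)&(g[:,2]>8)&(g[:,2]<40)
q=g[m];print(len(q));
for z0,z1 in ((8,14),(14,20),(20,24),(24,30),(30,36)):
    s=q[(q[:,2]>=z0)&(q[:,2]<z1)]
    if len(s):print(z0,len(s),s.min(0).round(1),s.max(0).round(1),s.mean(0).round(1))
```

```text
wrist5 10 bal wall 295 -1.2 heat wall 0  heat top max y -53.0 floor y (np.float64(-34.5), np.float64(-0.3))
wrist5 30 bal wall 328 -1.2 heat wall 0  heat top max y -53.0 floor y (np.float64(-34.5), np.float64(-0.6))
wrist5 80 bal wall 354 -1.2 heat wall 0  heat top max y -52.9 floor y (np.float64(-34.3), np.float64(-0.4))
wrist5 110 bal wall 377 -1.3 heat wall 0  heat top max y -53.1 floor y (np.float64(-34.4), np.float64(-0.3))
wrist5 140 bal wall 186 -1.3 heat wall 0  heat top max y  floor y (np.float64(-34.5), np.float64(-0.6))
wrist5 170 bal wall 0  heat wall 0  heat top max y  floor y 
wrist4 10 bal wall 342 -1.1 heat wall 0  heat top max y -52.9 floor y (np.float64(-35.2), np.float64(-0.6))
wrist4 30 bal wall 405 -1.2 heat wall 0  heat top max y -53.3 floor y (np.float64(-35.8), np.float64(-0.8))
wrist4 80 bal wall 0  heat wall 0  heat top max y  floor y (np.float64(-34.8), np.float64(-0.1))
wrist4 110 bal wall 0  heat wall 0  heat top max y  floor y 
wrist4 140 bal wall 0  heat wall 0  heat top max y  floor y 
wrist4 170 bal wall 0  heat wall 0  heat top max y  floor y 
top0 1
[... 254 characters left out ...]
 y -54.3 floor y (np.float64(-48.6), np.float64(-2.4))
top0 110 bal wall 14 -2.6 heat wall 0  heat top max y -54.6 floor y (np.float64(-49.0), np.float64(-2.6))
top0 140 bal wall 13 -2.6 heat wall 0  heat top max y -54.6 floor y (np.float64(-49.1), np.float64(-2.6))
top0 170 bal wall 13 -2.7 heat wall 0  heat top max y -54.9 floor y (np.float64(-49.0), np.float64(-2.5))
357
8 21 [ 44.5 -23.8   8.3] [ 64.  -17.5  14. ] [ 54.9 -21.8  11.1]
14 26 [ 43.5 -24.1  14. ] [ 64.9 -13.5  19.9] [ 55.  -21.2  17. ]
20 126 [ 43.7 -24.   20.1] [64.8 -4.4 23.9] [ 54.4 -17.1  22.1]
24 7 [ 49.1 -21.9  24. ] [ 57.5 -19.9  29.6] [ 53.2 -20.7  25. ]
30 177 [ 47.2 -21.   30.4] [61.5 -5.7 34.9] [ 54.2 -13.4  32.6]
```

Run:
```python
from h import *
for f in ('wrist4','wrist5'):
    c=dict(np.load(f+'.npz'));H=np.array(c['hand_eye']);z=c['z_map']
    w=cloud(c,H)  # tool coords
    L=[]
    for v in range(0,182,3):
        seg=[u for u in range(262,302) if 0<z[v,u]<.235]
        if not seg: continue
        u=np.mean(seg); n=len(seg)
        # axis point: front surface + 3mm
        pts=w[v,seg]; L.append([pts[:,0].mean(),(pts[:,1].min()+pts[:,1].max())/2,pts[:,2].mean(),n,u])
    L=np.array(L)*[1000,1000,1000,1,1]
    print(f,L[::8].round(2).tolist())
    m=L[:,0]>70
    for nm,i in(('y',1),('z',2)):
        k=np.polyfit(L[m,0],L[m,i],1);print(nm,'slope deg',np.degrees(np.arctan(k[0])).round(2),'at 50',np.polyval(k,50).round(2),'at 130',np.polyval(k,130).round(2),'at x=170',np.polyval(k,170).round(2),'res',np.std(L[m,i]-np.polyval(k,L[m,0])).round(2))
    # handle mid
    for v in range(195,240,8):
        seg=[u for u in range(240,322) if 0<z[v,u]<.215]; p=w[v,seg]*1000
        print('h',v,len(seg),p.min(0).round(1),p.max(0).round(1))
```

```text
wrist4 [[112.21, 0.25, -28.77, 17.0, 281.0], [105.15, 0.25, -26.95, 17.0, 281.0], [97.6, 0.06, -25.18, 16.0, 280.5], [89.54, 0.06, -23.59, 16.0, 280.5], [80.97, 0.29, -21.71, 15.0, 281.0], [71.84, 0.1, -19.98, 14.0, 280.5], [62.08, 0.11, -17.88, 14.0, 280.5], [51.57, 0.12, -15.37, 14.0, 280.5]]
y slope deg -0.03 at 50 0.24 at 130 0.21 at x=170 0.19 res 0.09
z slope deg -11.95 at 50 -15.13 at 130 -32.06 at x=170 -40.53 res 0.16
h 195 40 [ 38.9  -8.5 -21.1] [ 41.    8.9 -13. ]
h 203 41 [ 37.9  -8.5 -27.1] [ 39.2   8.8 -22.3]
h 211 43 [ 34.7  -9.  -29.2] [ 36.5   8.7 -23.5]
h 219 42 [ 30.9  -8.5 -28.8] [ 32.9   8.9 -22.9]
h 227 42 [ 27.6  -8.6 -27.8] [ 29.1   8.9 -23.8]
h 235 42 [ 23.1  -8.7 -26.6] [ 25.1   9.1 -21.5]
wrist5 [[112.27, 0.26, -28.52, 17.0, 281.0], [105.16, 0.28, -26.89, 17.0, 281.0], [97.57, 0.09, -25.42, 16.0, 280.5], [89.56, 0.08, -23.36, 16.0, 280.5], [80.98, 0.3, -21.56, 15.0, 281.0], [71.83, 0.11, -19.85, 14.0, 280.5], [62.06, 0.12, -17.72, 14.0, 280.5], [51.63, 0.12, -15.69, 14.0, 280.5]]
y slope deg -0.02 at 50 0.24 at 130 0.22 at x=170 0.21 res 0.1
z slope deg -12.07 at 50 -14.98 at 130 -32.09 at x=170 -40.64 res 0.2
h 195 38 [ 39.1  -8.6 -21.3] [ 41.1   8.8 -13.8]
h 203 42 [ 37.7  -8.6 -27.6] [ 39.4   8.8 -21.6]
h 211 43 [ 35.1  -8.9 -29.4] [ 36.5   8.6 -24.7]
h 219 42 [ 31.3  -8.5 -28.3] [ 32.8   8.8 -24. ]
h 227 42 [ 27.4  -8.6 -27.4] [ 28.9   8.9 -23.1]
h 235 42 [ 23.4  -8.7 -26.6] [ 25.    9.1 -22.4]
```

```bash
cat >> h.py <<'E'
_a=np.radians(-9);GR=np.array([[np.cos(_a),-np.sin(_a)],[np.sin(_a),np.cos(_a)]])  # gap->world
O=np.array([.6055,.0838])+GR@np.array([0,-.0012])
def g2w(x,y): return O+GR@(np.array([x,y])/1000)
def w2g(p): return GR.T@(np.array(p[:2])-O)*1000
BX=168.7
def hookplan(bx,ry,z,pitch=12):
    s=bot.read_state(); b=w2g(s['position']); R=np.array(s['tcp_rot'])
    print('now bend x',(b[0]+BX).round(2),'rod y',(b[1]-.2).round(2),'pitch',np.degrees(np.arcsin(-R[0:2,2]@GR[:,0])).round(2),'F gap',(GR.T@np.array(s['force'])[:2]).round(2))
    p=g2w(bx-BX,ry+.2); plan([p[0],p[1],z],rot(-9,pitch),s)
E
python3 -c "
from h import *
print(g2w(-30-BX,-47.1),g2w(-60-BX,-30))
hookplan(-30,-47.3,.1)"
```

```text
[0.40169054 0.06717818] [0.37473492 0.08876069]
now bend x 144.8 rod y -112.11 pitch 0.54 F gap [ 0.29 -0.72]
pos [ 0.5642 -0.0242  0.2541] yaw -9.03 F [ 0.17 -0.76 -1.85] t 7.55 open 18.0
turn [ -0.05 -11.46  -0.02] shift units [-5.558 -2.592  7.483] tcp target [0.4017 0.0672 0.1   ]
```

Emit:
move_arm([
  {"hand":10,"x":-0.87,"y":-0.32,"z":0,"wx":0,"wy":0,"wz":0},
  {"hand":10,"x":-0.87,"y":-0.32,"z":0,"wx":0,"wy":0,"wz":0},
  {"hand":10,"x":-0.87,"y":-0.32,"z":0,"wx":0,"wy":0,"wz":0},
  {"hand":10,"x":-0.87,"y":-0.32,"z":0,"wx":0,"wy":0,"wz":0},
  {"hand":10,"x":-0.87,"y":-0.32,"z":0,"wx":0,"wy":0,"wz":0},
  {"hand":10,"x":-0.87,"y":-0.32,"z":0,"wx":0,"wy":0,"wz":0},
  {"hand":10,"x":-0.87,"y":-0.32,"z":0,"wx":0,"wy":0,"wz":0},
  {"hand":10,"x":-0.87,"y":-0.32,"z":0,"wx":0,"wy":0,"wz":0},
  {"hand":10,"x":0,"y":0,"z":0,"wx":0,"wy":-5.7,"wz":0},
  {"hand":10,"x":0,"y":0,"z":0,"wx":0,"wy":-5.7,"wz":0},
  {"hand":10,"x":0.2,"y":0,"z":0.9,"wx":0,"wy":0,"wz":0},
  {"hand":10,"x":0.2,"y":0,"z":0.9,"wx":0,"wy":0,"wz":0},
  {"hand":10,"x":0.2,"y":0,"z":0.9,"wx":0,"wy":0,"wz":0},
  {"hand":10,"x":0.2,"y":0,"z":0.9,"wx":0,"wy":0,"wz":0},
  {"hand":10,"x":0.2,"y":0,"z":0.9,"wx":0,"wy":0,"wz":0},
  {"hand":10,"x":0.2,"y":0,"z":0.9,"wx":0,"wy":0,"wz":0},
  {"hand":10,"x":0,"y":0,"z":0,"wx":0,"wy":0,"wz":0},
  {"hand":10,"x":0,"y":0,"z":0,"wx":0,"wy":0,"wz":0},
])

```text
time_s: 9.35
position: [0.4047, 0.0664, 0.1181]
tcp_rot: [[0.967, -0.156, -0.203], [-0.153, -0.988, 0.033], [-0.205, -0.001, -0.979]]
force: [-0.6, -0.5, -1.5]
opening: 0.208
```

Run:
```python
from h import *
hookplan(-30,-47.3,.03)
print(bot.read_state()['joint_positions'].round(1))
c,P=cap('top','top6'); np.savez('top6.npz',P=P,**c)
im=c['image'][:,:,::-1];cv2.imwrite('pics/f.png',cv2.resize(im[90:270,180:380],None,fx=3.3,fy=3.3,interpolation=cv2.INTER_CUBIC))
```

```text
now bend x -26.92 rod y -47.6 pitch 11.85 F gap [-0.51 -0.61]
pos [0.4047 0.0664 0.1181] yaw -8.98 F [-0.59 -0.53 -1.51] t 9.35 open 18.1
turn [-0.03 -0.15  0.02] shift units [ 0.612 -0.012  3.472] tcp target [0.4017 0.0672 0.03  ]
[ -6.8  29.1 109.9   0.6  52.8  91.8]
```

View pics/f.png

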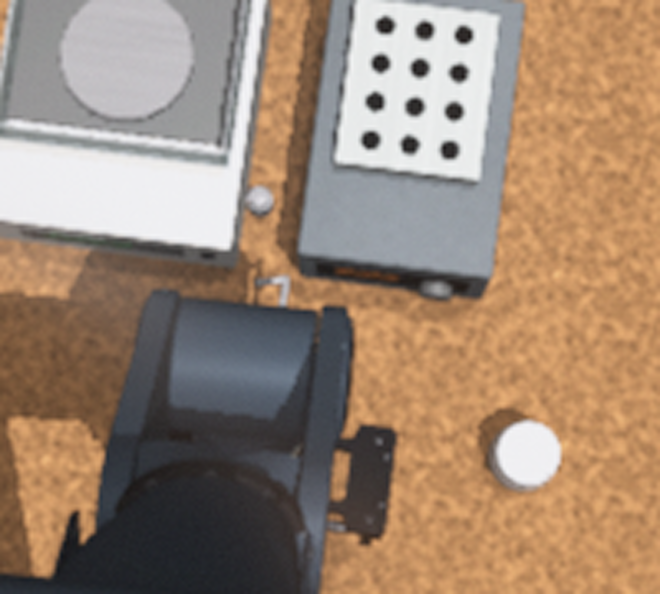

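Emit:
move_arm([
  {"hand":10,"x":0.17,"y":0,"z":0.86,"wx":0,"wy":0,"wz":0},
  {"hand":10,"x":0.17,"y":0,"z":0.86,"wx":0,"wy":0,"wz":0},
  {"hand":10,"x":0.17,"y":0,"z":0.86,"wx":0,"wy":0,"wz":0},
  {"hand":10,"x":0.17,"y":0,"z":0.86,"wx":0,"wy":0,"wz":0},
  {"hand":10,"x":0.1,"y":0,"z":0.5,"wx":0,"wy":0,"wz":0},
  {"hand":10,"x":0.06,"y":0,"z":0.25,"wx":0,"wy":0,"wz":0},
  {"hand":10,"x":0,"y":0,"z":0,"wx":0,"wy":0,"wz":0},
  {"hand":10,"x":0,"y":0,"z":0,"wx":0,"wy":0,"wz":0},
])

```text
time_s: 10.2
position: [0.4053, 0.0666, 0.0117]
tcp_rot: [[0.967, -0.156, -0.2], [-0.153, -0.988, 0.032], [-0.203, -0.001, -0.979]]
force: [0.1, 0.6, -0.8]
opening: 0.202
```

Run:
```python
from h import *
hookplan(-25,-47.3,.008)
c,P=cap('top','top7'); np.savez('top7.npz',P=P,**c)
im=c['image'][:,:,::-1];cv2.imwrite('pics/f2.png',cv2.resize(im[130:200,230:310],None,fx=8,fy=8,interpolation=cv2.INTER_CUBIC))
c,P=cap('side','side7');im=c['image'][:,:,::-1];cv2.imwrite('pics/f3.png',cv2.resize(im[120:300,120:380],None,fx=3,fy=3,interpolation=cv2.INTER_CUBIC))
```

```text
now bend x -26.35 rod y -47.32 pitch 11.69 F gap [-0.03  0.59]
pos [0.4053 0.0666 0.0117] yaw -8.96 F [ 0.07  0.58 -0.77] t 10.2 open 17.6
turn [-0.04 -0.31  0.04] shift units [ 0.084 -0.001  0.132] tcp target [0.4066 0.0664 0.008 ]
```

View pics/f2.png

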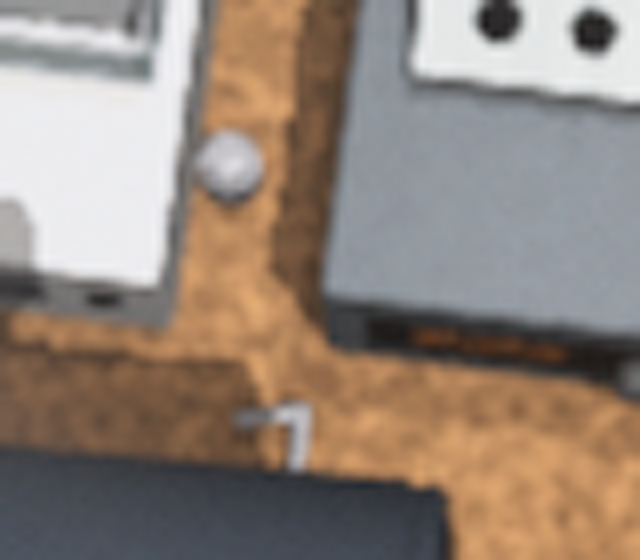

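View pics/f3.png

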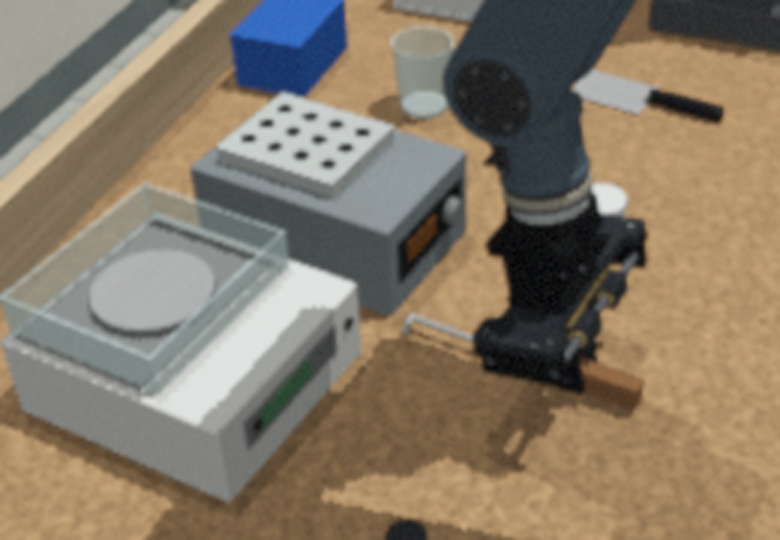

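Run:
```python
from h import *
c=dict(np.load('top7.npz'));P=c['P']
F=lambda u,v:(230+(u+.5)/8-.5,130+(v+.5)/8-.5)
for n,u,v,h in [('bend',299,409,.012),('rodlow',299,460,.012),('toe',240,420,.012),('rodleft',288,440,.012),('rodright',311,440,.012),('knob',229,165,.034),('body L',196,165,.02),('body R',262,165,.02)]:
    print(n,w2g(onplane(c,P,*F(u,v),h)).round(1))
w=cloud(c,P).reshape(-1,3);g=np.c_[np.array([w2g(p) for p in w]),w[:,2]*1000]
m=(g[:,0]>25)&(g[:,0]<85)&(g[:,1]<-3)&(g[:,1]>-48)&(g[:,2]>12)&(g[:,2]<45);print(m.sum(),g[m].min(0),g[m].max(0),g[m].mean(0))
m=(g[:,0]>-40)&(g[:,0]<-20)&(g[:,1]<-10)&(g[:,1]>-58)&(g[:,2]>7)&(g[:,2]<25);print(g[m].round(1)[:40])
```

```text
bend [-26.5 -45.7]
rodlow [-43.5 -47.9]
toe [-32.6 -26.6]
rodleft [-37.3 -43.4]
rodright [-36.3 -51. ]
knob [ 48.2 -13.1]
body L [49.9 -1. ]
body R [ 52.6 -23. ]
54 [ 39.74433699 -23.22810766  14.20333367] [58.16057111 -3.24526564 38.26275635] [ 48.3437602  -13.85557182  28.38499515]
[[-29.2 -35.5  15.6]
 [-29.2 -38.3  17.8]
 [-29.1 -41.   19.2]
 [-28.8 -43.7  19.6]
 [-28.8 -46.4  21.4]
 [-28.3 -49.   20.4]
 [-32.6 -27.8  13.6]
 [-33.3 -30.9  20.6]
 [-32.6 -33.4  18.2]
 [-32.4 -36.1  18.8]
 [-32.3 -38.8  20.4]
 [-32.1 -41.5  21.6]
 [-31.6 -44.1  20.6]
 [-30.7 -46.5  16.7]
 [-30.6 -49.3  18.5]
 [-35.8 -28.4  17.3]
 [-35.3 -31.   16.2]
 [-35.2 -33.7  17.7]
 [-34.9 -36.4  17.9]
 [-34.3 -38.9  15.9]
 [-33.3 -46.9  16. ]
 [-33.5 -49.7  20. ]
 [-36.5 -47.4  19.5]
 [-36.4 -50.1  21.1]
 [-39.1 -47.7  19.4]
 [-38.1 -50.2  14.9]]
```

Emit:
move_arm([
  {"hand":10,"x":0.03,"y":0.01,"z":0.14,"wx":0,"wy":-0.3,"wz":0.04},
  {"hand":10,"x":0.4,"y":0,"z":-0.085,"wx":0,"wy":0,"wz":0},
  {"hand":10,"x":0.4,"y":0,"z":-0.085,"wx":0,"wy":0,"wz":0},
  {"hand":10,"x":0.4,"y":0,"z":-0.085,"wx":0,"wy":0,"wz":0},
  {"hand":10,"x":0.4,"y":0,"z":-0.085,"wx":0,"wy":0,"wz":0},
  {"hand":10,"x":0,"y":0,"z":0,"wx":0,"wy":0,"wz":0},
  {"hand":10,"x":0,"y":0,"z":0,"wx":0,"wy":0,"wz":0},
])

```text
time_s: 11.0
position: [0.4449, 0.06, 0.0071]
tcp_rot: [[0.966, -0.157, -0.207], [-0.153, -0.988, 0.033], [-0.21, -0.001, -0.978]]
force: [0.2, -0.4, -1.4]
opening: 0.203
```

Run:
```python
from h import *
hookplan(35,-47.6,.008)
c,P=cap('top','top8'); np.savez('top8.npz',P=P,**c)
im=c['image'][:,:,::-1];cv2.imwrite('pics/g.png',cv2.resize(im[130:200,230:310],None,fx=8,fy=8,interpolation=cv2.INTER_CUBIC))
```

```text
now bend x 13.77 rod y -47.65 pitch 12.12 F gap [ 0.22 -0.39]
pos [0.4449 0.06   0.0071] yaw -9.01 F [ 0.16 -0.42 -1.41] t 11.0 open 17.7
turn [-0.04  0.12 -0.01] shift units [ 0.823 -0.002 -0.21 ] tcp target [0.4658 0.0567 0.008 ]
```

View pics/g.png

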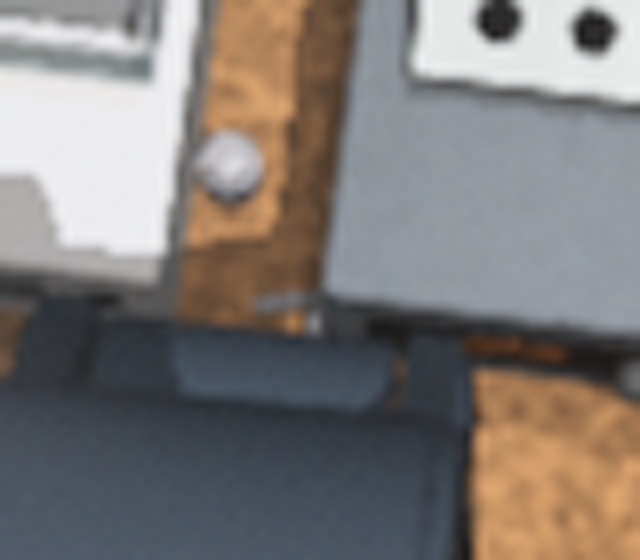

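Emit:
move_arm([
  {"hand":10,"x":0.29,"y":0,"z":-0.1,"wx":0,"wy":0,"wz":0},
  {"hand":10,"x":0.29,"y":0,"z":-0.07,"wx":0,"wy":0,"wz":0},
  {"hand":10,"x":0.29,"y":0,"z":-0.07,"wx":0,"wy":0,"wz":0},
  {"hand":10,"x":0,"y":0,"z":0,"wx":0,"wy":0,"wz":0},
  {"hand":10,"x":0,"y":0,"z":0,"wx":0,"wy":0,"wz":0},
])

```text
time_s: 11.55
position: [0.4672, 0.0564, 0.0085]
tcp_rot: [[0.966, -0.157, -0.207], [-0.153, -0.988, 0.033], [-0.21, -0.001, -0.978]]
force: [-0.4, 1.2, -2.9]
opening: 0.206
```

Run:
```python
from h import *
hookplan(50,-47.6,.008)
c,P=cap('top','top9'); np.savez('top9.npz',P=P,**c)
im=c['image'][:,:,::-1];cv2.imwrite('pics/g2.png',cv2.resize(im[130:190,230:300],None,fx=8,fy=8,interpolation=cv2.INTER_CUBIC))
```

```text
now bend x 36.4 rod y -47.65 pitch 12.1 F gap [-0.62  1.09]
pos [0.4672 0.0564 0.0085] yaw -9.01 F [-0.45  1.18 -2.88] t 11.55 open 17.9
turn [-0.04  0.1  -0.01] shift units [ 0.536 -0.002 -0.094] tcp target [0.4807 0.0544 0.008 ]
```

View pics/g2.png

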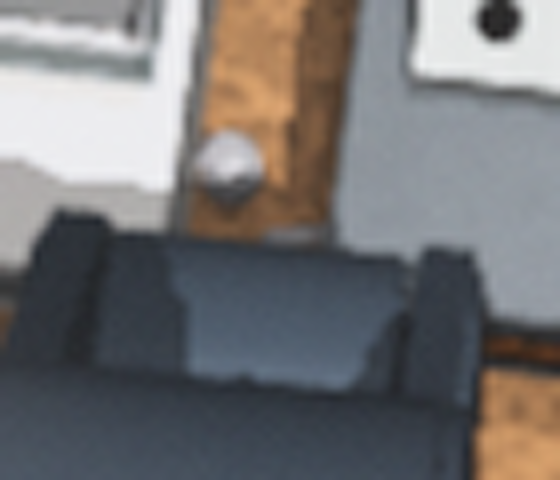

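Emit:
move_arm([
  {"hand":10,"x":0.2,"y":0,"z":-0.04,"wx":0,"wy":0,"wz":0},
  {"hand":10,"x":0.2,"y":0,"z":-0.04,"wx":0,"wy":0,"wz":0},
  {"hand":10,"x":0,"y":0,"z":0,"wx":0,"wy":0,"wz":0},
  {"hand":10,"x":0,"y":0,"z":0,"wx":0,"wy":0,"wz":0},
])

```text
time_s: 12.0
position: [0.4774, 0.0549, 0.0084]
tcp_rot: [[0.966, -0.157, -0.207], [-0.153, -0.988, 0.033], [-0.209, -0.001, -0.978]]
force: [-0.0, -0.9, -1.3]
opening: 0.207
```

Run:
```python
from h import *
hookplan(60,-47.6,.008)
c,P=cap('top','top10'); np.savez('top10.npz',P=P,**c)
im=c['image'][:,:,::-1];cv2.imwrite('pics/g3.png',cv2.resize(im[130:190,230:300],None,fx=8,fy=8,interpolation=cv2.INTER_CUBIC))
```

```text
now bend x 46.66 rod y -47.64 pitch 12.09 F gap [ 0.12 -0.89]
pos [0.4774 0.0549 0.0084] yaw -9.01 F [-0.02 -0.9  -1.3 ] t 12.0 open 18.0
turn [-0.04  0.09 -0.01] shift units [ 0.525 -0.001 -0.097] tcp target [0.4905 0.0528 0.008 ]
```

View pics/g3.png

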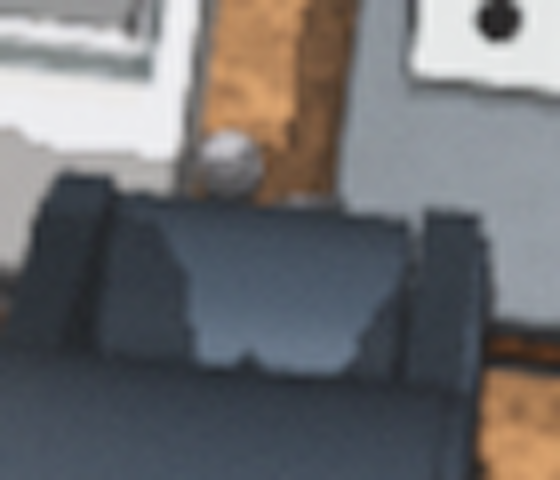

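Emit:
move_arm([
  {"hand":10,"x":0.12,"y":0,"z":-0.025,"wx":0,"wy":0,"wz":0},
  {"hand":10,"x":0.12,"y":0,"z":-0.025,"wx":0,"wy":0,"wz":0},
  {"hand":10,"x":0,"y":0,"z":0,"wx":0,"wy":0,"wz":0},
])

```text
time_s: 12.35
position: [0.4841, 0.0538, 0.0083]
tcp_rot: [[0.966, -0.157, -0.206], [-0.153, -0.988, 0.033], [-0.208, -0.001, -0.978]]
force: [-0.9, -0.4, -0.6]
opening: 0.208
```

Emit:
move_arm([
  {"hand":10,"x":0.12,"y":0,"z":-0.025,"wx":0,"wy":0,"wz":0},
  {"hand":10,"x":0.12,"y":0,"z":-0.025,"wx":0,"wy":0,"wz":0},
  {"hand":10,"x":0,"y":0,"z":0,"wx":0,"wy":0,"wz":0},
])

```text
time_s: 12.65
position: [0.4901, 0.0528, 0.0083]
tcp_rot: [[0.966, -0.157, -0.206], [-0.153, -0.988, 0.033], [-0.208, -0.001, -0.978]]
force: [-0.8, -0.3, -2.2]
opening: 0.204
```

Run:
```python
from h import *
hookplan(70,-47.6,.008)
c,P=cap('top','top11'); np.savez('top11.npz',P=P,**c)
im=c['image'][:,:,::-1];cv2.imwrite('pics/g4.png',cv2.resize(im[130:190,230:300],None,fx=8,fy=8,interpolation=cv2.INTER_CUBIC))
```

```text
now bend x 59.6 rod y -47.64 pitch 12.03 F gap [-0.74 -0.42]
pos [0.4901 0.0528 0.0083] yaw -9.01 F [-0.8  -0.3  -2.16] t 12.65 open 17.7
turn [-0.04  0.03 -0.01] shift units [ 0.409 -0.002 -0.075] tcp target [0.5004 0.0512 0.008 ]
```

View pics/g4.png

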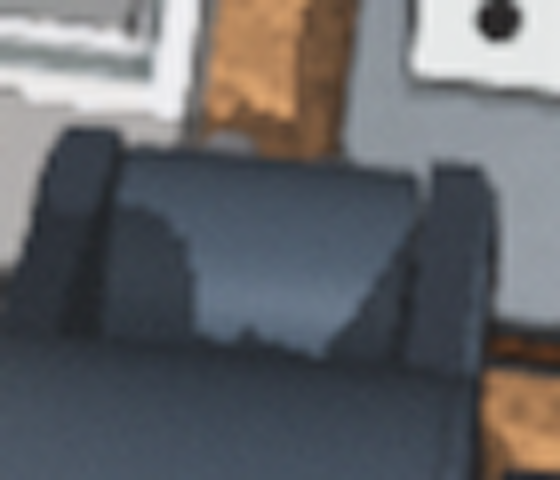

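Emit:
move_arm([
  {"hand":10,"x":0.12,"y":0,"z":-0.025,"wx":0,"wy":0,"wz":0},
  {"hand":10,"x":0.12,"y":0,"z":-0.025,"wx":0,"wy":0,"wz":0},
  {"hand":10,"x":0,"y":0,"z":0,"wx":0,"wy":0,"wz":0},
])

```text
time_s: 13.0
position: [0.4962, 0.0518, 0.0083]
tcp_rot: [[0.966, -0.157, -0.206], [-0.153, -0.988, 0.033], [-0.208, -0.001, -0.978]]
force: [0.6, -0.0, -1.6]
opening: 0.199
```

Emit:
move_arm([
  {"hand":10,"x":0.16,"y":0,"z":-0.032,"wx":0,"wy":0,"wz":0},
  {"hand":10,"x":0.16,"y":0,"z":-0.032,"wx":0,"wy":0,"wz":0},
  {"hand":10,"x":0,"y":0,"z":0,"wx":0,"wy":0,"wz":0},
])

```text
time_s: 13.3
position: [0.5046, 0.0505, 0.0081]
tcp_rot: [[0.966, -0.157, -0.205], [-0.153, -0.988, 0.033], [-0.208, -0.001, -0.978]]
force: [0.3, 0.6, -1.6]
opening: 0.204
```

Emit:
move_arm([
  {"hand":10,"x":0.2,"y":0,"z":-0.035,"wx":0,"wy":0,"wz":0},
  {"hand":10,"x":0.2,"y":0,"z":-0.035,"wx":0,"wy":0,"wz":0},
  {"hand":10,"x":0,"y":0,"z":0,"wx":0,"wy":0,"wz":0},
  {"hand":10,"x":0,"y":0,"z":0,"wx":0,"wy":0,"wz":0},
])

```text
time_s: 13.7
position: [0.5136, 0.0491, 0.0077]
tcp_rot: [[0.966, -0.157, -0.207], [-0.153, -0.988, 0.033], [-0.21, -0.001, -0.978]]
force: [0.3, 0.6, -1.0]
opening: 0.198
```

Run:
```python
from h import *
hookplan(86,-27.5,.008)
c,P=cap('top','top12'); np.savez('top12.npz',P=P,**c)
im=c['image'][:,:,::-1];cv2.imwrite('pics/g5.png',cv2.resize(im[100:190,220:310],None,fx=6,fy=6,interpolation=cv2.INTER_CUBIC))
```

```text
now bend x 83.32 rod y -47.67 pitch 12.1 F gap [0.2  0.67]
pos [0.5136 0.0491 0.0077] yaw -9.01 F [ 0.31  0.63 -1.03] t 13.7 open 17.2
turn [-0.04  0.1  -0.01] shift units [ 0.103 -0.807 -0.033] tcp target [0.5194 0.0686 0.008 ]
```

View pics/g5.png

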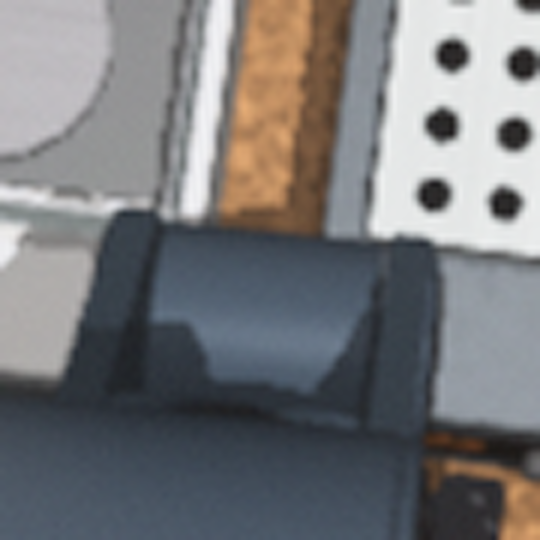

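Emit:
move_arm([
  {"hand":10,"x":0.1,"y":0,"z":-0.03,"wx":0,"wy":0,"wz":0},
  {"hand":10,"x":0,"y":-0.2,"z":0,"wx":0,"wy":0,"wz":0},
  {"hand":10,"x":0,"y":-0.2,"z":0,"wx":0,"wy":0,"wz":0},
  {"hand":10,"x":0,"y":-0.15,"z":0,"wx":0,"wy":0,"wz":0},
  {"hand":10,"x":0,"y":0,"z":0,"wx":0,"wy":0,"wz":0},
  {"hand":10,"x":0,"y":0,"z":0,"wx":0,"wy":0,"wz":0},
])

```text
time_s: 14.35
position: [0.5181, 0.0625, 0.008]
tcp_rot: [[0.966, -0.156, -0.207], [-0.152, -0.988, 0.033], [-0.21, -0.0, -0.978]]
force: [-0.5, -0.4, -1.0]
opening: 0.205
```

Emit:
move_arm([
  {"hand":10,"x":0,"y":-0.12,"z":0,"wx":0,"wy":0,"wz":0},
  {"hand":10,"x":0,"y":-0.1,"z":0,"wx":0,"wy":0,"wz":0},
  {"hand":10,"x":0,"y":0,"z":0,"wx":0,"wy":0,"wz":0},
  {"hand":10,"x":0,"y":0,"z":0,"wx":0,"wy":0,"wz":0},
])

```text
time_s: 14.75
position: [0.519, 0.0678, 0.008]
tcp_rot: [[0.966, -0.157, -0.207], [-0.153, -0.988, 0.033], [-0.21, -0.001, -0.978]]
force: [-0.4, 0.9, -0.7]
opening: 0.2
```

Run:
```python
from h import *
hookplan(86,-27.5,.008)
```

```text
now bend x 85.77 rod y -28.36 pitch 12.1 F gap [-0.58  0.82]
pos [0.519  0.0678 0.008 ] yaw -9.0 F [-0.44  0.9  -0.67] t 14.75 open 17.4
turn [-0.03  0.1  -0.  ] shift units [ 0.009 -0.034 -0.003] tcp target [0.5194 0.0686 0.008 ]
```

Emit:
move_arm([
  {"hand":10,"x":0,"y":-0.03,"z":0,"wx":0,"wy":0,"wz":0},
  {"hand":10,"x":-0.12,"y":0,"z":0.025,"wx":0,"wy":0,"wz":0},
  {"hand":10,"x":-0.12,"y":0,"z":0.025,"wx":0,"wy":0,"wz":0},
  {"hand":10,"x":-0.12,"y":0,"z":0.025,"wx":0,"wy":0,"wz":0},
  {"hand":10,"x":-0.12,"y":0,"z":0.025,"wx":0,"wy":0,"wz":0},
  {"hand":10,"x":-0.12,"y":0,"z":0.025,"wx":0,"wy":0,"wz":0},
  {"hand":10,"x":-0.12,"y":0,"z":0.025,"wx":0,"wy":0,"wz":0},
  {"hand":10,"x":-0.12,"y":0,"z":0.025,"wx":0,"wy":0,"wz":0},
  {"hand":10,"x":-0.12,"y":0,"z":0.025,"wx":0,"wy":0,"wz":0},
  {"hand":10,"x":-0.12,"y":0,"z":0.025,"wx":0,"wy":0,"wz":0},
  {"hand":10,"x":-0.12,"y":0,"z":0.025,"wx":0,"wy":0,"wz":0},
  {"hand":10,"x":0,"y":0,"z":0,"wx":0,"wy":0,"wz":0},
])

```text
time_s: 15.95
position: [0.4881, 0.0734, 0.0082]
tcp_rot: [[0.966, -0.157, -0.208], [-0.153, -0.988, 0.033], [-0.211, -0.001, -0.978]]
force: [-0.5, -0.2, -0.8]
opening: 0.206
```

Run:
```python
from h import *
hookplan(20,-27.5,.008)
c,P=cap('top','top13'); np.savez('top13.npz',P=P,**c)
im=c['image'][:,:,::-1];cv2.imwrite('pics/g6.png',cv2.resize(im[110:200,220:310],None,fx=6,fy=6,interpolation=cv2.INTER_CUBIC))
```

```text
now bend x 54.36 rod y -27.62 pitch 12.15 F gap [-0.45 -0.3 ]
pos [0.4881 0.0734 0.0082] yaw -9.0 F [-0.49 -0.23 -0.84] t 15.95 open 17.9
turn [-0.03  0.15 -0.  ] shift units [-1.343 -0.005  0.294] tcp target [0.4542 0.0789 0.008 ]
```

View pics/g6.png

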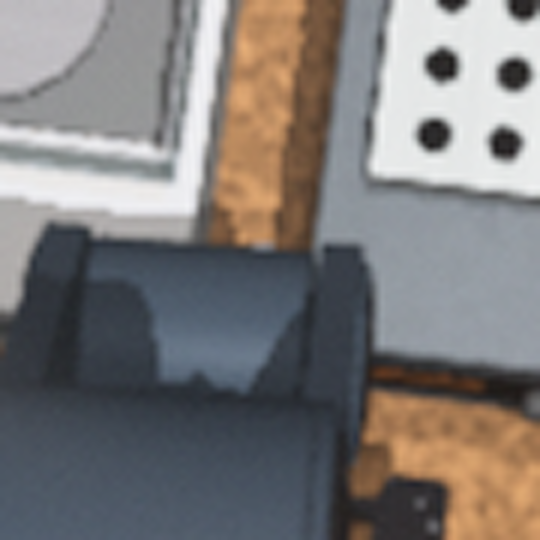

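Emit:
move_arm([
  {"hand":10,"x":-0.15,"y":0,"z":0.032,"wx":0,"wy":0,"wz":0},
  {"hand":10,"x":-0.15,"y":0,"z":0.032,"wx":0,"wy":0,"wz":0},
  {"hand":10,"x":-0.15,"y":0,"z":0.032,"wx":0,"wy":0,"wz":0},
  {"hand":10,"x":-0.15,"y":0,"z":0.032,"wx":0,"wy":0,"wz":0},
  {"hand":10,"x":-0.15,"y":0,"z":0.032,"wx":0,"wy":0,"wz":0},
  {"hand":10,"x":-0.15,"y":0,"z":0.032,"wx":0,"wy":0,"wz":0},
  {"hand":10,"x":-0.15,"y":0,"z":0.032,"wx":0,"wy":0,"wz":0},
  {"hand":10,"x":-0.15,"y":0,"z":0.032,"wx":0,"wy":0,"wz":0},
  {"hand":10,"x":-0.15,"y":0,"z":0.032,"wx":0,"wy":0,"wz":0},
  {"hand":10,"x":-0.15,"y":0,"z":0.032,"wx":0,"wy":0,"wz":0},
  {"hand":10,"x":0,"y":0,"z":0,"wx":0,"wy":0,"wz":0},
])

```text
time_s: 17.1
position: [0.4499, 0.0794, 0.0082]
tcp_rot: [[0.965, -0.157, -0.208], [-0.153, -0.988, 0.033], [-0.211, -0.0, -0.977]]
force: [-1.4, 0.0, -1.7]
opening: 0.205
```

Emit:
move_arm([
  {"hand":10,"x":-0.15,"y":0,"z":0.032,"wx":0,"wy":0,"wz":0},
  {"hand":10,"x":-0.15,"y":0,"z":0.032,"wx":0,"wy":0,"wz":0},
  {"hand":10,"x":-0.15,"y":0,"z":0.032,"wx":0,"wy":0,"wz":0},
  {"hand":10,"x":-0.15,"y":0,"z":0.032,"wx":0,"wy":0,"wz":0},
  {"hand":10,"x":-0.15,"y":0,"z":0.032,"wx":0,"wy":0,"wz":0},
  {"hand":10,"x":-0.15,"y":0,"z":0.032,"wx":0,"wy":0,"wz":0},
  {"hand":10,"x":-0.15,"y":0,"z":0.032,"wx":0,"wy":0,"wz":0},
  {"hand":10,"x":-0.15,"y":0,"z":0.032,"wx":0,"wy":0,"wz":0},
  {"hand":10,"x":-0.15,"y":0,"z":0.032,"wx":0,"wy":0,"wz":0},
  {"hand":10,"x":-0.15,"y":0,"z":0.032,"wx":0,"wy":0,"wz":0},
  {"hand":10,"x":0,"y":0,"z":0,"wx":0,"wy":0,"wz":0},
])

```text
time_s: 18.2
position: [0.412, 0.0854, 0.0083]
tcp_rot: [[0.965, -0.157, -0.208], [-0.153, -0.988, 0.033], [-0.211, -0.0, -0.977]]
force: [-0.3, -0.3, -1.7]
opening: 0.203
```

Run:
```python
from h import *
hookplan(-60,-27.5,.008)
c,P=cap('top','top14'); np.savez('top14.npz',P=P,**c)
im=c['image'][:,:,::-1];cv2.imwrite('pics/g7.png',cv2.resize(im[110:230,200:320],None,fx=5,fy=5,interpolation=cv2.INTER_CUBIC))
c,P=cap('side','side14');im=c['image'][:,:,::-1];cv2.imwrite('pics/g8.png',cv2.resize(im[120:300,120:380],None,fx=3,fy=3,interpolation=cv2.INTER_CUBIC))
```

```text
now bend x -22.64 rod y -27.64 pitch 12.18 F gap [-0.3 -0.3]
pos [0.412  0.0854 0.0083] yaw -9.0 F [-0.34 -0.25 -1.72] t 18.2 open 17.7
turn [-0.03  0.18  0.  ] shift units [-1.459 -0.006  0.322] tcp target [0.3752 0.0914 0.008 ]
```

View pics/g7.png

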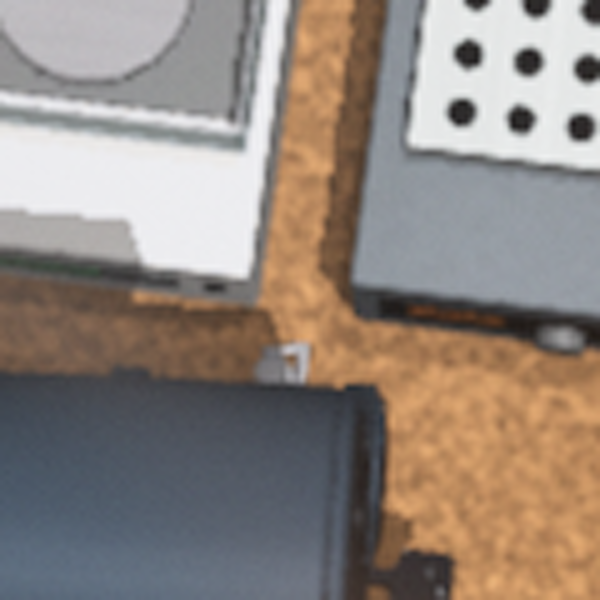

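View pics/g8.png

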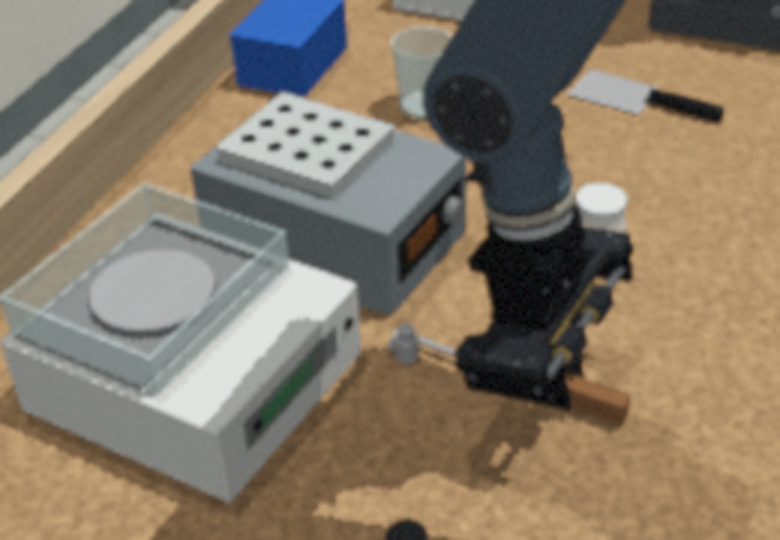

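Emit:
move_arm([
  {"hand":10,"x":-0.12,"y":0,"z":0.026,"wx":0,"wy":0,"wz":0},
  {"hand":10,"x":-0.15,"y":0,"z":0.032,"wx":0,"wy":0,"wz":0},
  {"hand":10,"x":-0.15,"y":0,"z":0.032,"wx":0,"wy":0,"wz":0},
  {"hand":10,"x":-0.15,"y":0,"z":0.032,"wx":0,"wy":0,"wz":0},
  {"hand":10,"x":-0.15,"y":0,"z":0.032,"wx":0,"wy":0,"wz":0},
  {"hand":10,"x":-0.15,"y":0,"z":0.032,"wx":0,"wy":0,"wz":0},
  {"hand":10,"x":-0.15,"y":0,"z":0.032,"wx":0,"wy":0,"wz":0},
  {"hand":10,"x":-0.15,"y":0,"z":0.032,"wx":0,"wy":0,"wz":0},
  {"hand":10,"x":-0.15,"y":0,"z":0.032,"wx":0,"wy":0,"wz":0},
  {"hand":10,"x":-0.15,"y":0,"z":0.032,"wx":0,"wy":0,"wz":0},
  {"hand":10,"x":-0.15,"y":0,"z":0.032,"wx":0,"wy":0,"wz":0},
  {"hand":10,"x":-0.12,"y":0,"z":0.026,"wx":0,"wy":0,"wz":0},
  {"hand":10,"x":0,"y":0,"z":0,"wx":0,"wy":0,"wz":0},
  {"hand":10,"x":0,"y":0,"z":0,"wx":0,"wy":0,"wz":0},
])

```text
time_s: 19.7
position: [0.3688, 0.0923, 0.0083]
tcp_rot: [[0.966, -0.157, -0.208], [-0.153, -0.988, 0.033], [-0.21, -0.0, -0.978]]
force: [1.0, -0.2, -1.1]
opening: 0.203
```

Run:
```python
from h import *
hookplan(-50,-27.5,.008); print(bot.read_state()['joint_positions'].round(1))
c,P=cap('side','side15');im=c['image'][:,:,::-1];cv2.imwrite('pics/i.png',cv2.resize(im[150:330,150:410],None,fx=3,fy=3,interpolation=cv2.INTER_CUBIC))
```

```text
now bend x -66.45 rod y -27.62 pitch 12.14 F gap [ 1.05 -0.03]
pos [0.3688 0.0923 0.0083] yaw -9.0 F [ 1.03 -0.19 -1.06] t 19.7 open 17.6
turn [-0.03  0.14 -0.  ] shift units [ 0.646 -0.005 -0.126] tcp target [0.385  0.0899 0.008 ]
[ -3.9  41.7 117.2   2.   33.2  93.3]
```

View pics/i.png

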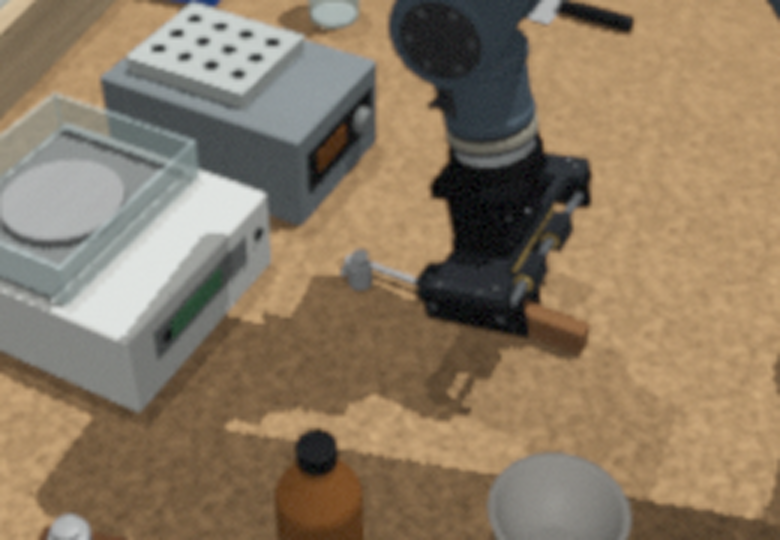

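Emit:
move_arm([
  {"hand":10,"x":0.12,"y":0,"z":-0.025,"wx":0,"wy":0,"wz":0},
  {"hand":10,"x":0.18,"y":0,"z":-0.04,"wx":0,"wy":0,"wz":0},
  {"hand":10,"x":0.18,"y":0,"z":-0.04,"wx":0,"wy":0,"wz":0},
  {"hand":10,"x":0,"y":0,"z":0,"wx":0,"wy":0,"wz":0},
  {"hand":10,"x":0,"y":0.3,"z":0,"wx":0,"wy":0,"wz":0},
  {"hand":10,"x":0,"y":0.4,"z":0,"wx":0,"wy":0,"wz":0},
  {"hand":10,"x":0,"y":0.4,"z":0,"wx":0,"wy":0,"wz":0},
  {"hand":10,"x":0,"y":0.5,"z":0,"wx":0,"wy":0,"wz":0},
  {"hand":10,"x":0,"y":0,"z":0,"wx":0,"wy":0,"wz":0},
  {"hand":10,"x":-0.1,"y":0,"z":-0.5,"wx":0,"wy":0,"wz":0},
  {"hand":10,"x":-0.2,"y":0,"z":-0.9,"wx":0,"wy":0,"wz":0},
  {"hand":10,"x":-0.2,"y":0,"z":-0.9,"wx":0,"wy":0,"wz":0},
  {"hand":10,"x":-0.2,"y":0,"z":-0.9,"wx":0,"wy":0,"wz":0},
  {"hand":10,"x":-0.2,"y":0,"z":-0.9,"wx":0,"wy":0,"wz":0},
  {"hand":10,"x":0,"y":0,"z":0,"wx":0,"wy":0,"wz":0},
])

```text
time_s: 21.25
position: [0.3758, 0.0507, 0.1151]
tcp_rot: [[0.967, -0.157, -0.202], [-0.153, -0.988, 0.033], [-0.204, -0.001, -0.979]]
force: [0.8, -0.2, -2.2]
opening: 0.204
```

Run:
```python
from h import *
plan([.470,-.252,.11],rot(-.9,12))
c,P=cap('side','side16');im=c['image'][:,:,::-1];cv2.imwrite('pics/j.png',cv2.resize(im[150:330,150:410],None,fx=3,fy=3,interpolation=cv2.INTER_CUBIC))
```

```text
pos [0.3758 0.0507 0.1151] yaw -9.02 F [ 0.75 -0.17 -2.17] t 21.25 open 17.7
turn [-1.71 -0.2  -7.94] shift units [ 3.914 12.046 -0.625] tcp target [ 0.47  -0.252  0.11 ]
```

View pics/j.png

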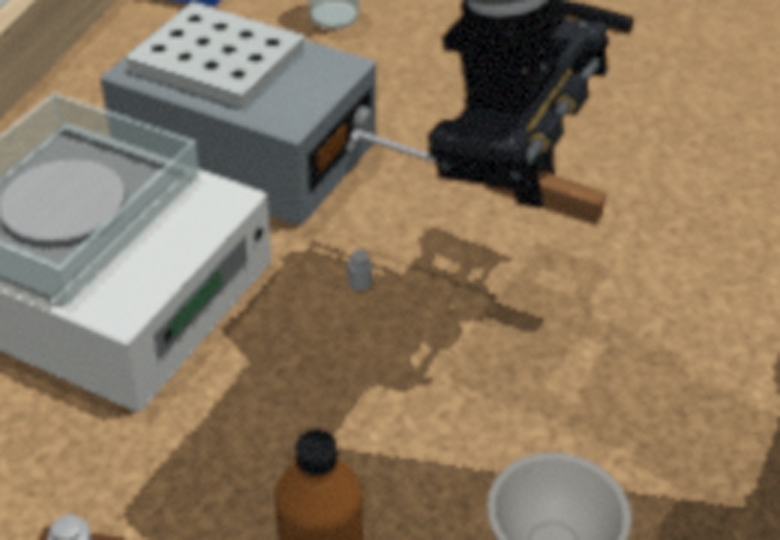

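Emit:
move_arm([
  {"hand":10,"x":-0.2,"y":0,"z":-0.95,"wx":0,"wy":0,"wz":0},
  {"hand":10,"x":-0.2,"y":0,"z":-0.95,"wx":0,"wy":0,"wz":0},
  {"hand":10,"x":0,"y":0,"z":0,"wx":-1.7,"wy":-0.2,"wz":-7.9},
  {"hand":10,"x":0,"y":1,"z":0,"wx":0,"wy":0,"wz":0},
  {"hand":10,"x":0,"y":1,"z":0,"wx":0,"wy":0,"wz":0},
  {"hand":10,"x":0,"y":1,"z":0,"wx":0,"wy":0,"wz":0},
  {"hand":10,"x":0,"y":1,"z":0,"wx":0,"wy":0,"wz":0},
  {"hand":10,"x":0,"y":1,"z":0,"wx":0,"wy":0,"wz":0},
  {"hand":10,"x":0,"y":1,"z":0,"wx":0,"wy":0,"wz":0},
  {"hand":10,"x":0.6,"y":1,"z":-0.12,"wx":0,"wy":0,"wz":0},
  {"hand":10,"x":0.6,"y":1,"z":-0.12,"wx":0,"wy":0,"wz":0},
  {"hand":10,"x":0.6,"y":1,"z":-0.12,"wx":0,"wy":0,"wz":0},
  {"hand":10,"x":0.6,"y":1,"z":-0.12,"wx":0,"wy":0,"wz":0},
  {"hand":10,"x":0.6,"y":1,"z":-0.12,"wx":0,"wy":0,"wz":0},
  {"hand":10,"x":0.6,"y":1,"z":-0.12,"wx":0,"wy":0,"wz":0},
  {"hand":10,"x":0,"y":0,"z":0,"wx":0,"wy":0,"wz":0},
  {"hand":10,"x":0,"y":0,"z":0,"wx":0,"wy":0,"wz":0},
])

```text
time_s: 23.0
position: [0.4605, -0.2502, 0.1581]
tcp_rot: [[0.976, -0.018, -0.216], [-0.016, -1.0, 0.007], [-0.216, -0.003, -0.976]]
force: [0.0, 0.6, -1.3]
opening: 0.202
```

Run:
```python
from h import *
plan([.470,-.252,.03],rot(-.9,12))
print(bot.read_state()['tcp_rot'])
```

```text
pos [ 0.4605 -0.2502  0.1581] yaw -0.96 F [ 0.    0.6  -1.26] t 23.0 open 17.6
turn [-0.21  0.47 -0.06] shift units [1.438 0.065 4.934] tcp target [ 0.47  -0.252  0.03 ]
[[ 0.97628529 -0.01750512 -0.21577908]
 [-0.01635525 -0.99984094  0.00711351]
 [-0.21586928 -0.00341569 -0.9764163 ]]
```

Emit:
move_arm([
  {"hand":10,"x":0.24,"y":0.01,"z":0.82,"wx":-0.2,"wy":0.47,"wz":0},
  {"hand":10,"x":0.24,"y":0.01,"z":0.82,"wx":0,"wy":0,"wz":0},
  {"hand":10,"x":0.24,"y":0.01,"z":0.82,"wx":0,"wy":0,"wz":0},
  {"hand":10,"x":0.24,"y":0.01,"z":0.82,"wx":0,"wy":0,"wz":0},
  {"hand":10,"x":0.24,"y":0.01,"z":0.82,"wx":0,"wy":0,"wz":0},
  {"hand":10,"x":0.24,"y":0.01,"z":0.82,"wx":0,"wy":0,"wz":0},
  {"hand":10,"x":0.1,"y":0,"z":0.45,"wx":0,"wy":0,"wz":0},
  {"hand":10,"x":0,"y":0,"z":0,"wx":0,"wy":0,"wz":0},
  {"hand":10,"x":0,"y":0,"z":0,"wx":0,"wy":0,"wz":0},
])

```text
time_s: 23.9
position: [0.4712, -0.2521, 0.0208]
tcp_rot: [[0.979, -0.015, -0.206], [-0.015, -1.0, 0.001], [-0.206, 0.002, -0.979]]
force: [-0.3, -0.1, -1.8]
opening: 0.207
```

Run:
```python
from h import *
plan([.470,-.252,.0062],rot(-.9,12))
```

```text
pos [ 0.4712 -0.2521  0.0208] yaw -0.9 F [-0.29 -0.11 -1.8 ] t 23.9 open 18.0
turn [ 0.13 -0.14  0.  ] shift units [ 0.075 -0.002  0.582] tcp target [ 0.47   -0.252   0.0062]
```

Now I'll lower onto the counter, open only to 50 mm, and back off upward.

Emit:
move_arm([
  {"hand":10,"x":0.05,"y":0,"z":0.3,"wx":0.1,"wy":-0.1,"wz":0},
  {"hand":10,"x":0.03,"y":0,"z":0.2,"wx":0,"wy":0,"wz":0},
  {"hand":10,"x":0,"y":0,"z":0.08,"wx":0,"wy":0,"wz":0},
  {"hand":10,"x":0,"y":0,"z":0,"wx":0,"wy":0,"wz":0},
  {"hand":10,"x":0,"y":0,"z":0,"wx":0,"wy":0,"wz":0},
])

```text
time_s: 24.4
position: [0.4706, -0.2527, 0.0062]
tcp_rot: [[0.978, -0.016, -0.206], [-0.016, -1.0, 0.002], [-0.206, 0.001, -0.978]]
force: [0.2, 0.7, -1.7]
opening: 0.204
```

Emit:
move_arm([
  {"hand":22,"x":0,"y":0,"z":0,"wx":0,"wy":0,"wz":0},
  {"hand":35,"x":0,"y":0,"z":0,"wx":0,"wy":0,"wz":0},
  {"hand":45,"x":0,"y":0,"z":0,"wx":0,"wy":0,"wz":0},
  {"hand":50,"x":0,"y":0,"z":0,"wx":0,"wy":0,"wz":0},
  {"hand":50,"x":0,"y":0,"z":0,"wx":0,"wy":0,"wz":0},
  {"hand":50,"x":0,"y":0,"z":0,"wx":0,"wy":0,"wz":0},
  {"hand":50,"x":0,"y":0,"z":-0.5,"wx":0,"wy":0,"wz":0},
  {"hand":50,"x":0,"y":0,"z":-0.9,"wx":0,"wy":0,"wz":0},
  {"hand":50,"x":0,"y":0,"z":-0.9,"wx":0,"wy":0,"wz":0},
  {"hand":50,"x":0,"y":0,"z":-0.9,"wx":0,"wy":0,"wz":0},
  {"hand":50,"x":0,"y":0,"z":-0.9,"wx":0,"wy":0,"wz":0},
  {"hand":50,"x":-0.5,"y":0,"z":-0.9,"wx":0,"wy":0,"wz":0},
  {"hand":50,"x":-0.5,"y":0,"z":-0.9,"wx":0,"wy":0,"wz":0},
  {"hand":50,"x":-0.5,"y":0,"z":-0.9,"wx":0,"wy":0,"wz":0},
  {"hand":50,"x":0,"y":0,"z":0,"wx":0,"wy":0,"wz":0},
  {"hand":50,"x":0,"y":0,"z":0,"wx":0,"wy":0,"wz":0},
])

```text
time_s: 26.0
position: [0.4693, -0.2525, 0.1811]
tcp_rot: [[0.979, -0.016, -0.205], [-0.016, -1.0, 0.001], [-0.205, 0.002, -0.979]]
force: [-0.2, 0.4, 0.2]
opening: 0.577
```

Run:
```python
from h import *
plan([.470,-.252,.0062],rot(-.9,12))
for n in ('top','side','wrist'):
    c,P=cap(n,n+'20'); np.savez(n+'20.npz',P=P,**c)
```

```text
pos [ 0.4693 -0.2525  0.1811] yaw -0.94 F [-0.21  0.39  0.15] t 26.0 open 50.2
turn [ 0.12 -0.19 -0.04] shift units [ 1.483 -0.021  6.838] tcp target [ 0.47   -0.252   0.0062]
```

View pics/top20.png

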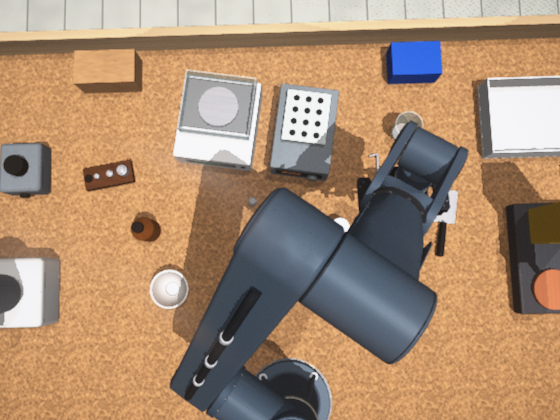

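View pics/side20.png

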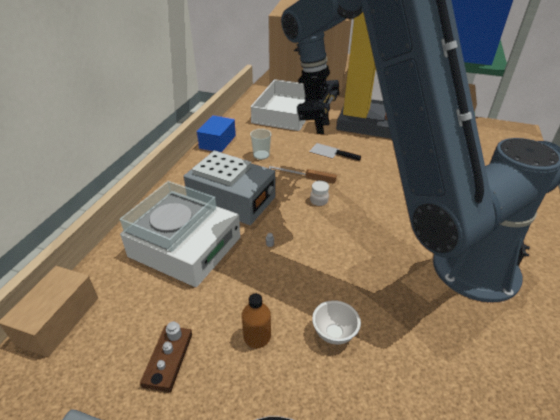

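View pics/wrist20.png

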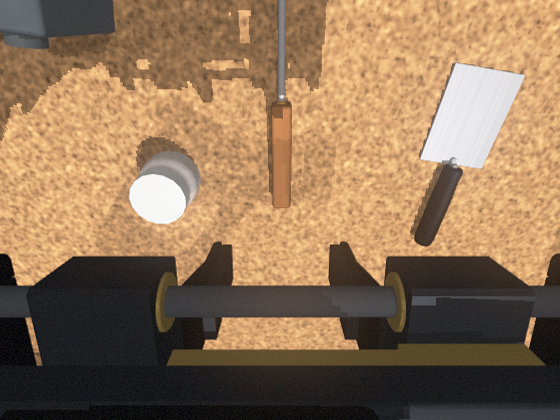

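Run:
```python
from h import *
c=dict(np.load('top20.npz'));w=cloud(c,c['P']);k=w[192:209,243:262].reshape(-1,3);k=k[(k[:,2]>.012)&(k[:,2]<.05)]
print('weight',k.mean(0).round(4),'max z',k[:,2].max(),'gap',w2g(k.mean(0)).round(1))
c=dict(np.load('wrist20.npz'));w=cloud(c,c['P']);print('handle z',w[115:200:20,282,2].round(4),'rod z',w[5:95:20,282,2].round(4),'floor',w[230,300,2])
for n,b in (('top0','top20'),('side0','side20')):
    pass
c=dict(np.load('side20.npz'));im=c['image'][:,:,::-1]
cv2.imwrite('pics/z.png',cv2.resize(im[140:260,230:350],None,fx=5,fy=5,interpolation=cv2.INTER_CUBIC))
```

```text
weight [0.5152 0.0807 0.0286] max z 0.040383585631826424 gap [-88.8 -16. ]
handle z [0.0252 0.0265 0.0249 0.025  0.025 ] rod z [0.0098 0.0111 0.0111 0.0098 0.0093] floor -0.0007288308105090069
```

View pics/z.png

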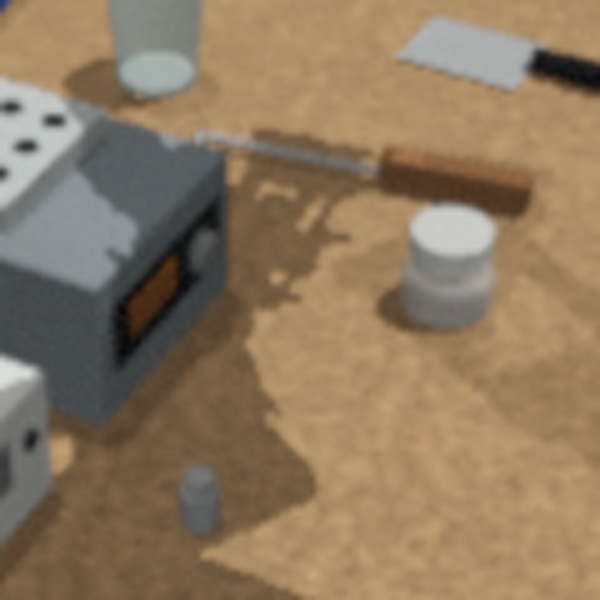

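The weight is upright about 85 mm in front of the mouth, and the rod lies flat (handle top 25 mm, rod top about 10 mm). I'm handing in.

```bash
python3 -c "
from rig import order; print(order.hand_in())"
```

```text
the job is handed in; nothing more can be done
None
```

The weight is out of the gap and standing upright, and the rod is laid flat back where it first lay. I handed the job in at about 26 s of the 72 s allowed.

**What I did:** I gripped the rod by its handle and passed the bent end along the heater wall, past the weight. I then moved it left behind the weight, drew the weight straight out, freed the hook forward and to the right, and lifted it away.

**Last checks:**
- **Weight:** it stands upright in the side view, about 80–90 mm in front of the mouth. The top camera's depth put it at 89 mm, and the hook's position gave about 83 mm.
- **Rod:** it lies flat, with the handle top at 25 mm and the rod top at about 10 mm. It is roughly 0.3 m to the side of the weight and clear of the gap.
- **Forces:** horizontal readings stayed within about 1.5 N at every stop, which is the sensor's noise level. They were read only at the end of each move call, so a brief peak in between could have gone unseen.
- **Other things:** the bottle, jar, beaker, spatula, mortar and weight block look unmoved in the last pictures. I compared these by eye and did not measure them.

**Disagreements:**
- **Cameras:** the top and wrist cameras differed by 1–6 mm at the gap. I steered by the wrist camera and pushed the hook further in to allow for it.
- **Gap width:** it measured just under 52 mm from depth, but 54 mm or more from the edges picked in the pictures. I used 52 mm.
- **Hidden stretch:** the arm blocked the top view while the hook passed the weight, so I went by the force readings and measured positions there.

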